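Make up two transformer kits and stack the emptied core carrier

ROBOT

A 6-joint arm with a two-finger parallel gripper is mounted at the origin on a cart in front of the work surface, level with it; the furniture and walls round the work are solid. World frame = base frame: x ahead of the robot, y to its left, z up, the work surface at z = 0. Lengths are in mm, angles in rad, forces in N, time in s.
With the tool pointing down it reaches from about 350 to 775 mm from the base axis. Payload 7.3 kg.
Tool frame: the origin (TCP) lies between the finger pads; the fingertips stand 22 mm ahead of it and the grasp point (between the pads) lies 3 mm ahead of it; z points along the fingers, x is the direction in which the jaws open and shut, and the axes are right-handed (so a half turn about z gives the same grasp; the last joint's range is limited). The gripper opens to 92 mm and grips with 3 to 60 N. Pads are 19 mm wide; open, the fingers measure 130 mm over their backs; the gripper's body (75 mm by 190 mm) begins 47 mm behind the grasp point.
Start: joints at [-1.253, 0.342, 1.524, -0, 1.275, -0.146], TCP at [234.883, -469.548, 219.641] pointing down, gripper open.
Joint ranges: [-2.53, 2.53], [-0.77, 2.02], [0.04, 2.7], [-1, 4.14], [0.28, 2.66], [-3.11, 3.11]. Speed limits (rad/s): [2.57, 2.57, 3.14, 3.14, 3.14, 3.14].

INTERFACE

Orientations are given as [roll, pitch, yaw] about the fixed x, y, z axes, in that order (R = Rz(yaw) Ry(pitch) Rx(roll)).
In Python, from plant import * gives the robot as it stands. The module is installed in compiled form; this text tells all that it offers.
- The arm moves only by the shell command python3 -m handwheel 'ROWS' [OPENING]. ROWS is a JSON object of lists of equal length, an entry for each row: "translation": the shift along the world's x, y, z in units of 15 cm (1.0 is 15 cm), a list of three; "twist": the turn about the world's z in units of 90 degrees (1.0 is 90 degrees). In form: {"translation": [[tx, ty, tz], ...], "twist": [twist, ...]}. A call has exactly 8 rows; each row shifts and turns the pose as measured when the row begins; what a row does not reach is not made up. A row lasts 1/8 s, in which the tool goes at most 62.5 mm and 10.7 degrees, less where a joint would pass 70% of its speed; a pose out of reach is approached as far as the arm can. A call with a number of a shift or a turn outside -1 to 1 is refused whole. A call with a gripper value outside its range is refused whole. OPENING is the closure in counts, from 0 (fully open) to 255 (shut), set as the call begins (- or left out, the last holds). The fingers move at their own pace and stop on an object; the grip force is fixed at half the most. Time passes only in rows, so rows that do not move let the fingers close, or fill a call up. It gives the time, the measured TCP pose, the force and the opening at its end, in the units of the state.
- get_obs(): the state, without advancing time (a new reading comes with each control period).
- capture(name): name is "side" or "top" or "wrist"; returns a dict with "img" (400x640x3 uint8, red, green, blue), "vertical_fov" (degrees; the focal length in pixels is half the picture's height over the tangent of half this angle, whatever the lens; pixels are square), "cx", "cy" (the principal point, pixels), "world_from_camera" (4x4, takes a point from camera to world coordinates). Camera axes: x right, y up, looking along -z (the intrinsics and any distortion apply to the point x, -y, -z); pixel columns grow to the right and rows downward; lengths in mm; the calibration is good to about 2 mm. A picture is of the moment at which its call begins. There is no depth.
- close_job(): hands the job in, once; it reports no verdict.
Trained networks look in the newest picture that a camera, given by its name, has taken for a name from the list of things; names that differ only in an ending like _2 or _b are one class to them, and where a whole thing is asked for, a point or a joint stands for the part that bears it (a point fixed in the world has none). Each returns a list of dicts, best first, with "score" (0 to 1); they miss things now and then, are a little off and sometimes report something else, mostly with a low value. They report only what shows in the picture. A call takes as long as a camera call. They do not tell look-alikes from the thing itself.
- search_frame(camera, label): "position" ([x, y, z] in mm, in the coordinates of the camera as it stood for that picture, good to about 4 mm: the middle of the surface that is visible of it).
- spot_point(camera, label): "position" ([x, y, z] in mm, in the coordinates of the camera as it stood for that picture, good to about 4 mm: a listed point, or the origin of a listed thing).
The state is a dict: "time": time; "joint_positions": joint angles; "dq": joint speeds; "tau": joint torques, N m; "tool_pos": TCP position; "tcp_rot": TCP orientation; "contact_force": force on the tool from outside, world axes, zero at the start; "moment": the same for the moment, N m; "grip_width": finger opening in mm.
Only numpy, scipy, OpenCV 4.12 (cv2) and the standard library are available. Lean on these libraries where they do the work, as an engineer would, in place of code of your own. Each camera call takes 0.05 s, during which the arm holds its last target.

TASK

Make up the two transformer kits: the larger of the two steel cores and the screw terminal strip go into the grey kit tray with the wide round seat and the short cradle, the smaller core and the bundle of black sleeves into the tray with the narrower round seat and the long cradle, each part lying fully down in its own seat or cradle. When the black carrier that held the cores is empty, stack it on the other empty carriers, cups nested fully into cups; do not lift the carrier while a core is still in it. Leave the cup of ferrules and the yellow tape roll where they are, let go of everything and move clear.

Things in the scene. Friction and masses are not known exactly. Their poses are not given: they have to be found in the camera images.
- kit_terminal: Grey tray, black fittings, 190 (x) x 144 (y) x 10 mm, floor 4 mm thick, fixed. Origin: centre of its underside; offsets in mm in its axes. Round seat at x +46, y +20: 72 across at the floor, flaring to 82 at the rim, z 12. Short cradle, centre x -26, y -44, along the tray's x: floor 109 x 27, flared walls up to z 11.5; the middle 54 of its sides is open for fingers.
- kit_leads: Grey tray, black fittings, 190 (x) x 144 (y) x 10 mm, floor 4 mm thick, fixed. Origin: centre of its underside; offsets in mm in its axes. Round seat at x +51, y +24: 62 across at the floor, flaring to 72 at its rim, z 12. Long cradle, centre x 0, y -44, along the tray's x: floor 161 x 27, flared walls up to z 11.5; the middle 88 of its sides is open for fingers.
- core_large: Larger bare grey steel ring core, 64 mm outside (66 over a small tape end at +y), 22 mm high, about 0.33 kg; grip it across the whole outside (bore not usable). Origin: centre of its underside, z up. Starts in one of the cups of core_carrier, underside 3 mm above the bench.
- core_small: Smaller bare grey steel ring core, 56 mm outside (58 over a small tape end at +y), 20 mm high, about 0.22 kg; grip it across the whole outside. Origin: centre of its underside, z up. Starts in the other cup of core_carrier, underside 3 mm above the bench.
- terminal_strip: Cream screw terminal strip lying on the bench, 102 mm long (its y), 20 wide (its x), 14 high over the screws (solid body 11), 60 g. Origin: centre of its underside, z up. May lie either way round in its cradle.
- sleeve_bundle: Stiff bundle of black insulating sleeves lying on the bench, one rigid bar 154 mm long (its y), 20 to 25 wide (its x), 17 high, about 50 g. Origin: centre of its underside, z up. May lie either way round in its cradle.
- core_carrier: Loose black two-cup carrier, 209 (x) x 89 (y) x 12 mm, 150 g, holding the cores at the start. Origin: centre of its underside, z up. Cups at x +60 and -60: tapered, 74 mm across the foot, 89 at the rim, 12 high, 3 mm floor. A flat bridge at the origin joins them, 30 wide (y), 40 long, z 5 to 12 mm: grip it there, across y.
- empty_carriers: Two empty carriers like core_carrier, nested, 19 mm high, fixed on the bench. Origin: centre of the lower one's underside, axes as core_carrier. A carrier nested on them (either way round) has its underside 14 mm above this origin, resting bridge on bridge; the tapered cups guide it in from about 4 mm off.
- cup_ferrules: Small blue plastic cup of ferrules, 71 mm across, 41 high; a bystander. Origin: centre of its underside.
- tape_yellow: Roll of yellow tape lying flat, 81 mm across, 19 high; a bystander. Origin: centre of its underside.
Mind the look-alikes: they are no part of the job. Several things have the shape of the terminal_strip; the one meant has the colours described above.

How it is judged:
By the outcome, as a careful person would: the job done as asked, in the order asked, and still so for the second after the job is handed in, with the robot touching nothing.
It also fails if it takes over 125 s, if anything falls off the work surface, if the arm or the gripper's body presses on something with over 40 N, if the wrist force passes 120 N, or if a joint passes its speed limit or range.

## Working session

There is one attempt and no reset: what is moved stays moved. The work goes in short steps, Python scripts to look and compute and a shell command to move; the robot and the scene stay as the last step left them, time stands still between calls to the robot, and variables do not carry over. Pictures are saved under pics/ and viewed, and the job is handed in when it is done.

```bash
ls; mkdir -p pics
python3 - <<'E'
from plant import *
import cv2
print(get_obs())
for n in ["side","top","wrist"]:
    c=capture(n); cv2.imwrite(f"pics/{n}0.png",c["img"][:,:,::-1])
    print(n,c["vertical_fov"],c["cx"],c["cy"],c["world_from_camera"], [k for k in c if k not in("img",)])
E
```

```text
pics
{'time': 0.0, 'joint_positions': array([-1.25300929e+00,  3.42714836e-01,  1.52501268e+00,  1.65742359e-05,
        1.27537740e+00, -1.46028241e-01]), 'dq': array([ 1.09210979e-03,  2.00298164e-04, -3.70720663e-05,  1.41693746e-03,
        2.28521585e-03, -1.51528991e-03]), 'tau': array([-1.74183410e-04, -4.31241918e+01, -2.44222856e+01,  7.17626070e-02,
        5.58648503e-02, -1.28681518e-04]), 'tool_pos': array([ 234.7480815 , -469.13679425,  218.95056983]), 'tcp_rot': array([-3.14135692e+00,  1.49385941e-03, -1.10698571e+00]), 'contact_force': array([ 0.92978008, -0.07994805, -0.77799929]), 'moment': array([-0.00493995,  0.01747057,  0.02342556]), 'grip_width': 91.78054247556082}
side 47.33570344974663 318.87531709246315 192.74415698818646 [[-9.58260169e-01  1.26590614e-01 -2.56344037e-01  2.01320629e+02]
 [-2.85871870e-01 -4.12229344e-01  8.65068923e-01  9.70756745e+02]
 [ 3.83707203e-03  9.02242641e-01  4.31211657e-01  5.28047363e+02]
 [ 0.00000000e+00  0.00000000e+00  0.00000000e+00  1.00000000e+00]] ['vertical_fov', 'cx', 'cy', 'world_from_camera']
top 51.793495486341975 319.04673571332825 196.31354407909998 [[ 1.66473621e-02  9.84466846e-01 -1.74779560e-01  3.44187212e+02]
 [-9.99374537e-01  2.18375897e-02  2.78146555e-02  2.25358320e+01]
 [ 3.11993705e-02  1.74207201e-01  9.84214636e-01  1.00955249e+03]
 [ 0.00000000e+00  0.00000000e+00  0.00000000e+00  1.00000000e+00]] ['vertical_fov', 'cx', 'cy', 'world_from_camera']
wrist 66.77704724560259 328.75864197735797 199.86360536511523 [[ 4.47061970e-01  8.56488219e-01  2.57999081e-01  3.05440168e+02]
 [-8.94502983e-01  4.28092889e-01  1.28844450e-01 -4.36088734e+02]
 [-9.38182226e-05 -2.88382401e-01  9.57515317e-01  3.83157549e+02]
 [ 0.00000000e+00  0.00000000e+00  0.00000000e+00  1.00000000e+00]] ['vertical_fov', 'cx', 'cy', 'world_from_camera']
```

View pics/top0.png

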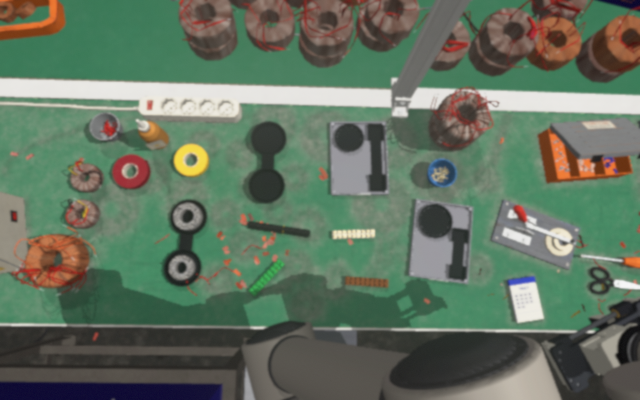

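View pics/side0.png

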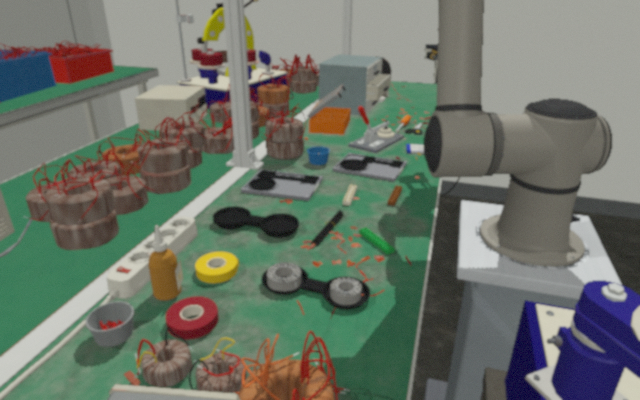

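```bash
cat > h.py <<'E'
from plant import *
import numpy as np, cv2
def px(c,P):
    W=c["world_from_camera"]; P=np.atleast_2d(np.array(P,float))
    q=(P-W[:3,3])@W[:3,:3]; f=200/np.tan(np.radians(c["vertical_fov"])/2)
    return np.c_[c["cx"]+f*q[:,0]/-q[:,2], c["cy"]-f*q[:,1]/-q[:,2]]
def ray(c,u,v,z):
    W=c["world_from_camera"]; f=200/np.tan(np.radians(c["vertical_fov"])/2)
    d=W[:3,:3]@np.array([(u-c["cx"])/f,-(v-c["cy"])/f,-1]); o=W[:3,3]
    return o+d*(z-o[2])/d[2]
def look(cam,labels,fn=spot_point):
    c=capture(cam); W=c["world_from_camera"]
    for l in labels:
        for r in fn(cam,l)[:5]:
            p=W[:3,:3]@np.array(r["position"])+W[:3,3]
            print(cam,l,round(r["score"],2),p.round(1),px(c,p).round(0)[0])
    return c
E
python3 - <<'E'
from h import *
L=["kit_terminal","kit_leads","core_large","core_small","terminal_strip","sleeve_bundle","core_carrier","empty_carriers","cup_ferrules","tape_yellow"]
look("top",L); look("side",L)
print(get_obs()["time"])
E
```

```text
top kit_terminal 0.69 [ 418.4 -306.    -1.2] [440. 241.]
top kit_leads 0.91 [ 625.9 -106.2    2.6] [359. 157.]
top core_large 0.83 [465.8 310.    2.3] [189. 217.]
top core_small 0.88 [345.5 314.2   3. ] [184. 267.]
top terminal_strip 0.78 [430.5 -90.3  -0.6] [353. 234.]
top terminal_strip 0.72 [ 321.1 -122.7    3.1] [366. 280.]
top sleeve_bundle 0.6 [439.   94.5   1.9] [277. 229.]
top core_carrier 0.76 [404.1 313.   -1. ] [186. 242.]
top empty_carriers 0.8 [605.8 126.6  -1.1] [267. 163.]
top cup_ferrules 0.96 [ 579.1 -309.7   -2.2] [439. 178.]
top tape_yellow 0.59 [606.9 312.3   5.5] [192. 160.]
side kit_terminal 0.72 [ 415.8 -307.4    6.5] [371. 165.]
side kit_leads 0.91 [ 625.7 -102.5    1.4] [282. 185.]
side core_large 0.76 [466.8 317.4   6.2] [282. 282.]
side core_large 0.74 [345.6 315.7   6.2] [345. 293.]
side core_small 0.55 [345.8 316.    4.8] [345. 294.]
side terminal_strip 0.7 [430.  -94.5   0.7] [350. 196.]
side terminal_strip 0.68 [327.1 117.7   1. ] [374. 242.]
side terminal_strip 0.66 [ 6.254e+02 -1.036e+02  2.000e-01] [282. 185.]
side terminal_strip 0.62 [ 317.3 -117.4    3.2] [394. 197.]
side sleeve_bundle 0.92 [ 4.413e+02  9.160e+01 -1.000e-01] [327. 229.]
side core_carrier 0.9 [403.9 313.   -5.6] [315. 292.]
side empty_carriers 0.76 [605.1 121.7   0. ] [256. 225.]
side empty_carriers 0.41 [429.6 -94.3   2. ] [351. 195.]
side cup_ferrules 0.68 [ 582.1 -307.    -0. ] [318. 161.]
side tape_yellow 0.89 [605.8 311.7  -3.7] [217. 272.]
1.25
```

Run:
```python
import cv2
a=cv2.imread("pics/top0.png")
def cr(x0,x1,y0,y1,s,n): cv2.imwrite(n,cv2.resize(a[y0:y1,x0:x1],None,fx=s,fy=s,interpolation=cv2.INTER_CUBIC))
cr(140,300,110,300,3,"pics/c1.png")
cr(230,480,110,300,3,"pics/c2.png")
```

```text
(no output)
```

View pics/c1.png

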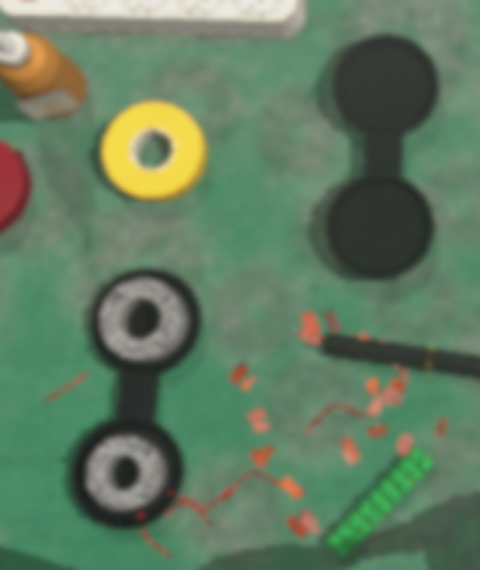

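View pics/c2.png

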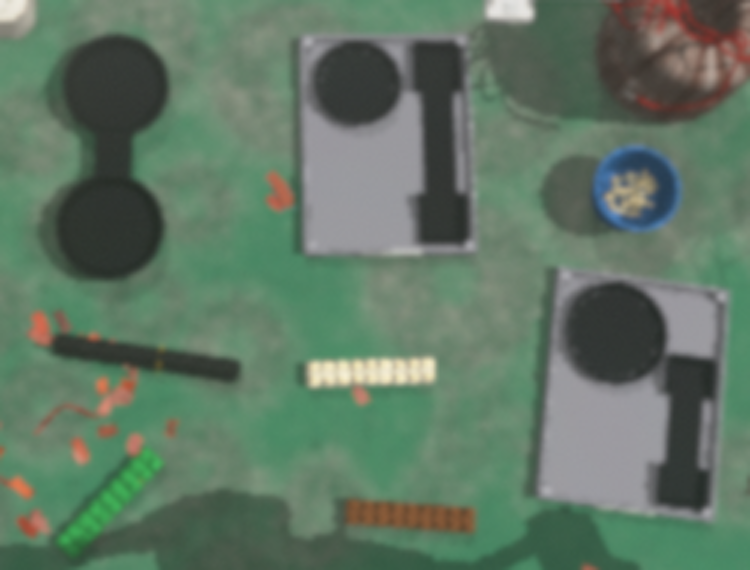

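Run:
```python
from h import *
c=capture("top"); im=c["img"]; hsv=cv2.cvtColor(im,cv2.COLOR_RGB2HSV)
S=4; big=cv2.resize(im,None,fx=S,fy=S,interpolation=cv2.INTER_CUBIC); g=cv2.cvtColor(big,cv2.COLOR_RGB2GRAY).astype(int)
h=cv2.cvtColor(big,cv2.COLOR_RGB2HSV)
def comp(mask,x0,x1,y0,y1,name,z,n=1):
    m=np.zeros_like(mask); m[y0*S:y1*S,x0*S:x1*S]=mask[y0*S:y1*S,x0*S:x1*S]
    cs,_=cv2.findContours(m,cv2.RETR_EXTERNAL,cv2.CHAIN_APPROX_NONE)
    for q in sorted(cs,key=cv2.contourArea)[::-1][:n]:
        p=(q[:,0,:]+.5)/S-.5
        w=np.array([ray(c,u,v,z)[:2] for u,v in p]).astype(np.float32)
        r=cv2.minAreaRect(w); e=cv2.fitEllipse(w)
        print(name,"rect",np.round(r[0],1),np.round(r[1],1),round(r[2],1),"ell",np.round(e[0],1),np.round(e[1],1))
dark=((g<62)).astype(np.uint8)*255
notgreen=((h[...,1]<70)|(g<55)).astype(np.uint8)*255
comp(dark,240,295,115,205,"empty",19)
comp(dark,155,215,190,295,"carrier",12)
comp(dark,243,315,215,242,"sleeve",8)
comp(dark,330,368,120,155,"seatL",12)
comp(dark,412,455,198,245,"seatT",12)
comp(dark,366,390,118,195,"cradL",11)
comp(dark,449,475,222,285,"cradT",11)
comp(notgreen,325,392,115,200,"trayL",10)
comp(notgreen,402,478,192,290,"trayT",10)
comp(((big[...,0]>150)&(big[...,2]>90)).astype(np.uint8)*255,325,380,225,245,"strip",12)
comp(((g>85)&(h[...,1]<60)).astype(np.uint8)*255,165,210,195,240,"coreL",25)
comp(((g>85)&(h[...,1]<60)).astype(np.uint8)*255,160,205,245,290,"coreS",23)
cv2.imwrite("pics/dark.png",dark[440:1200,560:1900][::2,::2]); cv2.imwrite("pics/ng.png",notgreen[440:1200,560:1900][::2,::2])
```

```text
empty rect [604.4 125.1] [203.2  85. ] 0.3 ell [602.8 124.8] [ 86.6 226.1]
carrier rect [403.3 313.5] [ 86.7 204. ] 87.1 ell [403.8 313.7] [ 88.1 219.7]
sleeve rect [439.1  92.5] [148.3  14.7] 82.4 ell [440.1  98.7] [ 13.8 234.6]
seatL rect [675.5 -79.5] [64.9 68.2] 82.7 ell [675.1 -79.2] [63.9 68.3]
seatT rect [ 468.2 -292.1] [78.4 76.9] 1.2 ell [ 467.8 -292.3] [76.8 77.6]
cradL rect [ 626.  -148.7] [170.4  37.9] 1.7 ell [ 625.5 -148.3] [ 37.9 227. ]
cradT rect [ 388. -347.] [ 38.8 118.8] 83.3 ell [ 388.9 -347. ] [ 40.3 148.6]
trayL rect [ 626.9 -103.8] [221.7 171.7] 0.8 ell [ 629.9 -105.5] [191.  253.2]
trayT rect [ 429.8 -301.7] [185.6 226.7] 88.9 ell [ 428.2 -301.8] [192.6 265.6]
strip rect [424.8 -91.6] [ 35.9 104.8] 3.9 ell [429.6 -90.2] [ 32.4 106.5]
coreL rect [465. 308.] [66.8 68.9] 10.0 ell [464.4 308.5] [65.8 69.9]
coreS rect [344.2 313.4] [57.6 60.6] 3.9 ell [344.3 313.8] [57.4 61.3]
```

```bash
python3 -m handwheel '{"translation":[[0.16,0.31,0],[0.16,0.31,0],[0.16,0.31,0],[0.16,0.31,0],[0.16,0.31,0],[0.16,0.31,0],[0.16,0.31,-0.1],[0.1,0.25,-0.1]],"twist":[0.1,0.1,0.1,0.1,0.1,0.1,0.1,0.03]}' 0
```

```text
time: 2.3
tool_pos: [422.0, -98.6, 190.5]
tcp_rot: [3.138, -0.007, 0.071]
contact_force: [0.0, -0.6, 0.4]
grip_width: 92.0
```

Run:
```python
from h import *
c=look("wrist",["terminal_strip"])
cv2.imwrite("pics/w1.png",c["img"][:,:,::-1])
S=2;big=cv2.resize(c["img"],None,fx=S,fy=S,interpolation=cv2.INTER_CUBIC)
m=((big[...,0]>165)&(big[...,2]>95)&(big[...,1]>140)).astype(np.uint8)*255
cs,_=cv2.findContours(m,0,1)
for q in sorted(cs,key=cv2.contourArea)[::-1][:3]:
    p=(q[:,0,:]+.5)/S-.5
    w=np.array([ray(c,u,v,12)[:2] for u,v in p]).astype(np.float32); print(p.mean(0),cv2.minAreaRect(w))
print(get_obs()["tool_pos"],get_obs()["tcp_rot"])
```

```text
wrist terminal_strip 0.75 [430.  -91.8  -1.2] [334. 169.]
wrist terminal_strip 0.7 [ 314.2 -123.6    3.8] [235. 190.]
[ 54.17936644 109.98458904] ((102.594970703125, -46.85570526123047), (121.89546966552734, 214.6768798828125), 0.06219221651554108)
[12.09278768 75.56361426] ((91.318603515625, -22.877159118652344), (153.82595825195312, 35.484493255615234), 76.58978271484375)
[624.22004608 182.43817204] ((776.8906860351562, -83.15652465820312), (48.102054595947266, 181.46676635742188), 0.08265720307826996)
[421.20574598 -96.86827853 189.40712038] [ 3.14098186 -0.00444273  0.07265529]
```

View pics/w1.png

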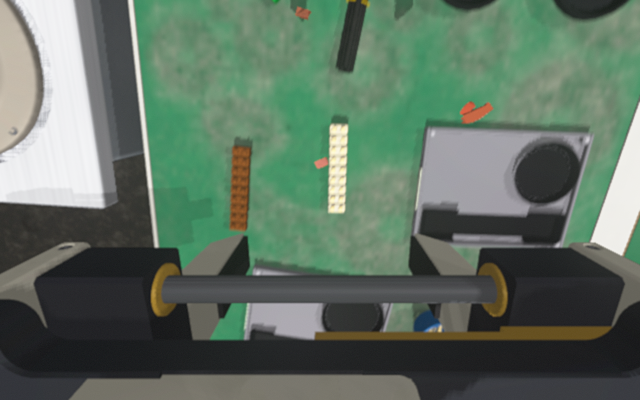

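Run:
```python
from h import *
c=capture("wrist")
S=4;x0,y0=300,105;sub=c["img"][y0:230,x0:375];big=cv2.resize(sub,None,fx=S,fy=S,interpolation=cv2.INTER_CUBIC)
cv2.imwrite("pics/w1c.png",big[:,:,::-1])
m=((big[...,0]>150)&(big[...,1]>130)).astype(np.uint8)*255
cs,_=cv2.findContours(m,0,1)
q=max(cs,key=cv2.contourArea); p=(q[:,0,:]+.5)/S-.5+[x0,y0]
w=np.array([ray(c,u,v,12)[:2] for u,v in p]).astype(np.float32); print(p.mean(0),cv2.minAreaRect(w))
# tray edge crad etc
```

```text
[337.65658845 171.78324308] ((432.214111328125, -92.23797607421875), (21.894697189331055, 102.89031219482422), 3.067387580871582)
```

View pics/w1c.png

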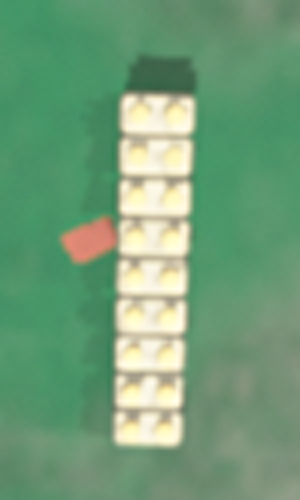

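```bash
python3 -m handwheel '{"translation":[[0.02,0.01,-0.2],[0.02,0.01,-0.3],[0.02,0.01,-0.25],[0.01,0.005,-0.15],[0,0,-0.1],[0,0,0],[0,0,0],[0,0,0]],"twist":[-0.013,0,0,0,0,0,0,0]}' 90; python3 -c "
from h import *
o=get_obs();print(o['tool_pos'],o['tcp_rot'])"
```

```text
time: 3.45
tool_pos: [434.6, -102.3, 40.6]
tcp_rot: [3.132, -0.015, 0.04]
contact_force: [-0.0, 0.6, 0.5]
grip_width: 59.2
[ 434.58981488 -102.26065072   40.63625314] [ 3.1321668  -0.01516121  0.03968087]
```

```bash
python3 -m handwheel '{"translation":[[-0.01,0.03,0],[-0.01,0.03,0],[0,0.01,-0.03],[0,0,-0.03],[0,0,-0.02],[0,0,0],[0,0,0],[0,0,0]],"twist":[0,0.01,0,0,0,0,0,0]}'; python3 -c "
from h import *
o=get_obs();print(o['tool_pos'],o['tcp_rot'])"
```

```text
time: 4.45
tool_pos: [431.9, -91.1, 28.7]
tcp_rot: [3.131, -0.017, 0.057]
contact_force: [-0.2, 0.2, 0.1]
grip_width: 59.5
[431.91755482 -91.08808206  28.74295873] [ 3.13130965 -0.01689644  0.05705311]
```

```bash
python3 -m handwheel '{"translation":[[0,0,0],[0,0,0],[0,0,0],[0,0,0],[0,0,0.05],[0,0,0.1],[0,0,0.15],[0,0,0.1]],"twist":[0,0,0,0,0,0,0,0]}' 255
python3 - <<'E'
from h import *
c=capture("wrist");cv2.imwrite("pics/w2.png",c["img"][:,:,::-1])
E
```

```text
time: 5.45
tool_pos: [431.2, -90.9, 91.0]
tcp_rot: [3.132, -0.015, 0.057]
contact_force: [-0.2, -0.5, -0.5]
grip_width: 0.7
```

View pics/w2.png

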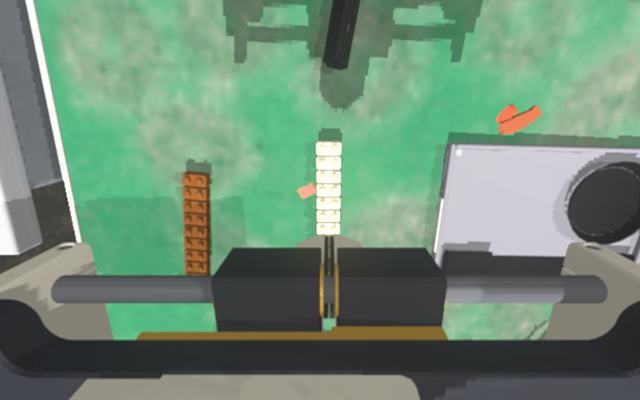

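```bash
python3 - <<'E'
from h import *
c=capture("wrist")
S=4;x0,y0=305,130;sub=c["img"][y0:240,x0:355];big=cv2.resize(sub,None,fx=S,fy=S,interpolation=cv2.INTER_CUBIC)
m=((big[...,0]>150)&(big[...,1]>130)).astype(np.uint8)*255
cs,_=cv2.findContours(m,0,1)
q=max(cs,key=cv2.contourArea); p=(q[:,0,:]+.5)/S-.5+[x0,y0]
w=np.array([ray(c,u,v,12)[:2] for u,v in p]).astype(np.float32); print(p.mean(0),cv2.minAreaRect(w))
o=get_obs();print(o['tool_pos'],o['tcp_rot'])
E
python3 -m handwheel '{"translation":[[0,0,0],[0,0,0],[0,0,0],[0,0,-0.1],[0,0,-0.15],[0,0,-0.1],[0,0,-0.05],[0,0,0]],"twist":[0,0,0,0,0,0,0,0]}' 90
```

```text
[326.87480828 197.78680982] ((431.9949035644531, -83.59074401855469), (37.01545715332031, 88.2541275024414), 7.9564080238342285)
[432.07925584 -91.20700268  91.46089519] [ 3.13097453 -0.01765899  0.05691671]
time: 6.55
tool_pos: [430.8, -90.7, 27.5]
tcp_rot: [3.133, -0.014, 0.057]
contact_force: [0.5, 1.0, -0.1]
grip_width: 59.5
```

```bash
python3 -m handwheel '{"translation":[[0,0,-0.02],[0,0,0],[0,0,0],[0,0,0],[0,0,0],[0,0,0],[0,0,0],[0,0,0]],"twist":[0,0,0,0,0,0,0,0]}' 255
```

```text
time: 7.55
tool_pos: [431.9, -91.1, 25.8]
tcp_rot: [3.131, -0.017, 0.057]
contact_force: [-0.1, 0.6, -0.0]
grip_width: 0.5
```

Run:
```python
from h import *
c=capture("wrist");a=c["img"];cv2.imwrite("pics/w3.png",a[:,:,::-1])
o=get_obs();R=o;print(px(c,o['tool_pos']))
c=capture("side");b=cv2.resize(c["img"][150:270,260:440],None,fx=4,fy=4,interpolation=cv2.INTER_CUBIC);cv2.imwrite("pics/s3.png",b[:,:,::-1])
print(px(c,o['tool_pos']))
```

```text
[[327.61247489 243.27423009]]
[[349.71260626 187.47099632]]
```

View pics/w3.png

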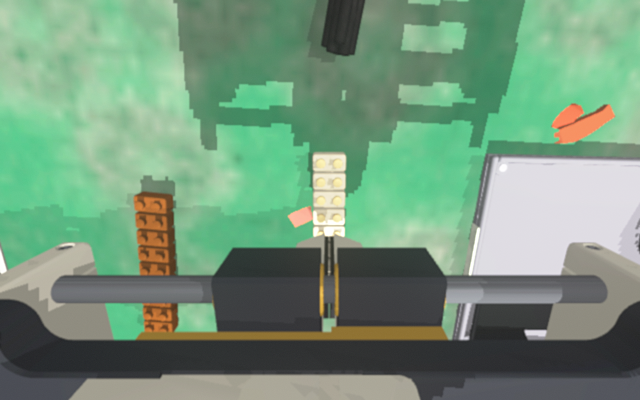

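View pics/s3.png

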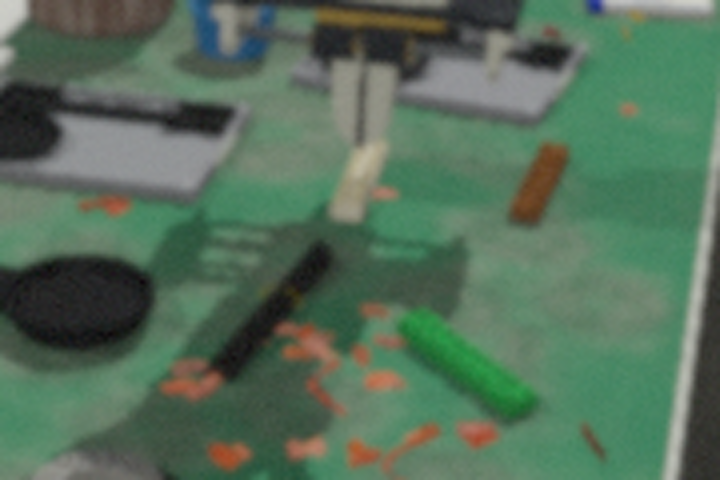

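Run:
```python
from h import *
from scipy.spatial.transform import Rotation as Ro
c=capture("wrist");s=capture("side");o=get_obs();R=Ro.from_euler("xyz",o["tcp_rot"]).as_matrix()
print(o["contact_force"],o["tool_pos"])
for d in (0,3,10,22):
    P=o["tool_pos"]+R[:,2]*d; print(d,P.round(1),px(c,P).round(1),px(s,P).round(1))
b=cv2.resize(c["img"][140:300,250:410],None,fx=4,fy=4,interpolation=cv2.INTER_CUBIC)[:590];cv2.imwrite("pics/w3c.png",b[:,:,::-1])
```

```text
[-0.7513722  -0.58872273 -0.62051031] [431.85420793 -91.11423337  25.80277747]
0 [431.9 -91.1  25.8] [[327.6 243.3]] [[349.7 187.5]]
3 [431.9 -91.1  22.8] [[327.6 241.1]] [[349.7 188.5]]
10 [432.  -91.2  15.8] [[327.6 236.4]] [[349.5 190.9]]
22 [432.2 -91.3   3.8] [[327.7 229. ]] [[349.3 195. ]]
```

View pics/w3c.png

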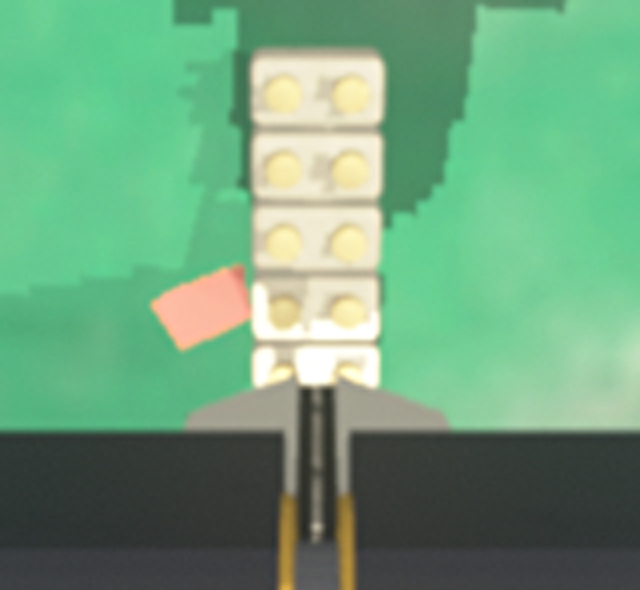

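Run:
```python
from h import *
c=capture("wrist");s=capture("side");o=get_obs()
for y in (-91.5,-82):
  for z in (4,10,14,18,22,26,30):
    print(y,z,px(c,[432,y,z]).round(1),px(s,[432,y,z]).round(1))
print(c["world_from_camera"].round(3))
print(o["joint_positions"],o["tau"])
b=cv2.resize(s["img"][170:215,320:380],None,fx=10,fy=10,interpolation=cv2.INTER_CUBIC);cv2.imwrite("pics/s3b.png",b[:,:,::-1])
```

```text
-91.5 4 [[327.3 229.4]] [[349.4 194.9]]
-91.5 10 [[327.5 233.1]] [[349.5 192.9]]
-91.5 14 [[327.5 235.6]] [[349.5 191.5]]
-91.5 18 [[327.6 238.3]] [[349.6 190.1]]
-91.5 22 [[327.7 241.1]] [[349.6 188.7]]
-91.5 26 [[327.8 244. ]] [[349.7 187.3]]
-91.5 30 [[327.9 247. ]] [[349.7 186. ]]
-82 4 [[328.1 215.9]] [[348.6 196.4]]
-82 10 [[328.3 219.2]] [[348.7 194.4]]
-82 14 [[328.4 221.5]] [[348.7 193. ]]
-82 18 [[328.5 224. ]] [[348.8 191.6]]
-82 22 [[328.6 226.5]] [[348.8 190.2]]
-82 26 [[328.7 229.1]] [[348.9 188.8]]
-82 30 [[328.8 231.9]] [[348.9 187.4]]
[[ 9.98000e-01 -4.90000e-02 -3.30000e-02  4.25318e+02]
 [ 5.70000e-02  9.53000e-01  2.98000e-01 -1.32590e+01]
 [ 1.70000e-02 -2.99000e-01  9.54000e-01  1.89099e+02]
 [ 0.00000e+00  0.00000e+00  0.00000e+00  1.00000e+00]]
[-0.38035055  0.46375299  1.9993923  -0.00352889  0.65897733 -0.43438825] [-1.24199942e-04 -3.90678906e+01 -1.41765922e+01  3.01737199e-02
 -2.28544552e-02  9.09944702e-04]
```

View pics/s3b.png

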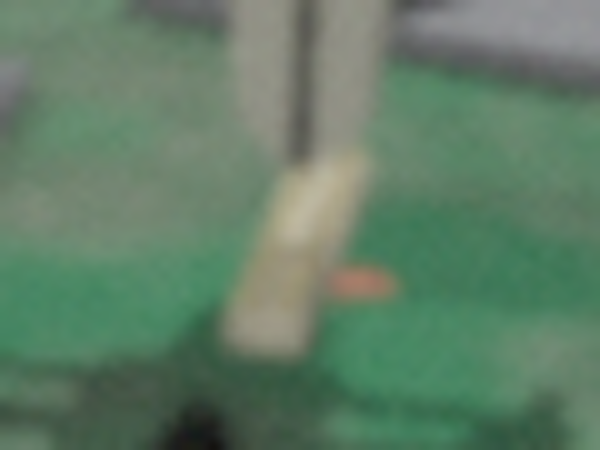

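```bash
python3 -m handwheel '{"translation":[[0,0,0],[0,0,0],[0,0,0],[0,0,0],[0,0,0],[0,0,0],[0,0,0],[0,0,0]],"twist":[0,0,0,0,0,0,0,0]}' 120
python3 - <<'E'
from h import *
c=capture("wrist");s=capture("side");o=get_obs()
print(o)
b=cv2.resize(s["img"][160:215,310:390],None,fx=8,fy=8,interpolation=cv2.INTER_CUBIC);cv2.imwrite("pics/s4.png",b[:,:,::-1])
cv2.imwrite("pics/w4.png",c["img"][:,:,::-1])
E
```

```text
time: 8.85
tool_pos: [431.8, -91.1, 25.8]
tcp_rot: [3.131, -0.017, 0.057]
contact_force: [-1.2, 0.4, -0.4]
grip_width: 48.6
{'time': 8.95, 'joint_positions': array([-0.38030527,  0.4637605 ,  1.99938536, -0.00350662,  0.65897145,
       -0.43438327]), 'dq': array([ 0.00053091, -0.00017083,  0.00016289, -0.00036904, -0.00079422,
       -0.00094678]), 'tau': array([ 1.78590144e-04, -3.90675724e+01, -1.41764742e+01,  3.01080197e-02,
       -2.29734712e-02,  8.74808375e-04]), 'tool_pos': array([431.82824008, -91.10378925,  25.79525631]), 'tcp_rot': array([ 3.13140032, -0.0167374 ,  0.0569148 ]), 'contact_force': array([ 0.76627858, -0.33100518,  0.50000609]), 'moment': array([ 0.01468323, -0.04723399, -0.00412389]), 'grip_width': 48.74765862451729}
```

View pics/s4.png

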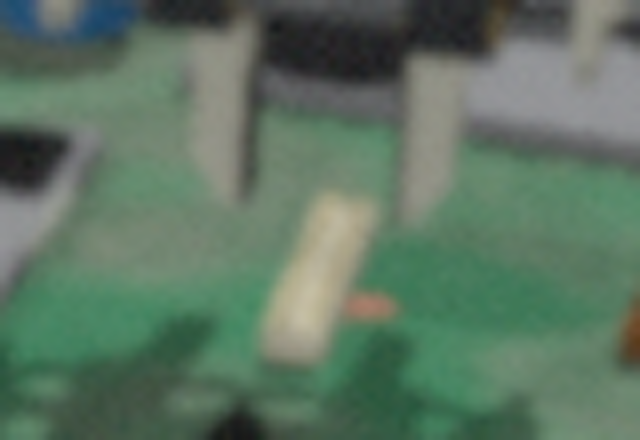

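View pics/w4.png

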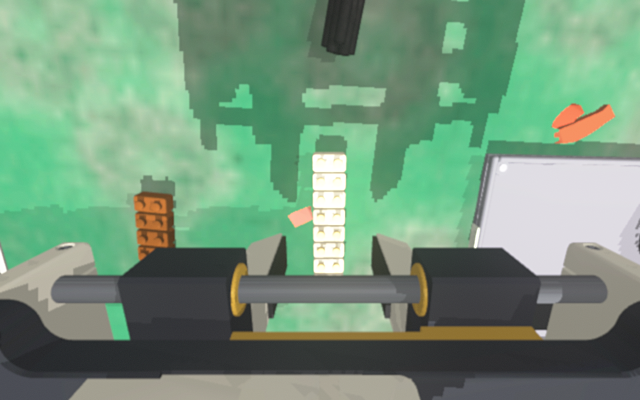

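Run:
```python
from h import *
c=capture("wrist");s=capture("side");o=get_obs()
for r in (152,275): print(ray(c,329,r,12), [ray(c,329,r,z)[1].round(1) for z in (0,-10,-20,-30)])
print(ray(c,313,200,12),ray(c,346,200,12))
t=capture("top")
b=cv2.resize(t["img"][190:270,320:400],None,fx=7,fy=7,interpolation=cv2.INTER_CUBIC);cv2.imwrite("pics/t4.png",b[:,:,::-1])
print(px(t,[[432,-91,12],[432,-141,12],[432,-41,12]]))
```

```text
[429.98903637 -39.37315922  12.        ] [np.float64(-41.1), np.float64(-42.6), np.float64(-44.1), np.float64(-45.6)]
[ 434.61794318 -120.71645079   12.        ] [np.float64(-128.0), np.float64(-134.1), np.float64(-140.1), np.float64(-146.2)]
[421.88620075 -69.15525891  12.        ] [442.05538181 -68.12164261  12.        ]
[[353.55833464 233.29921839]
 [374.05971789 233.69689661]
 [332.9998659  232.90043285]]
```

View pics/t4.png

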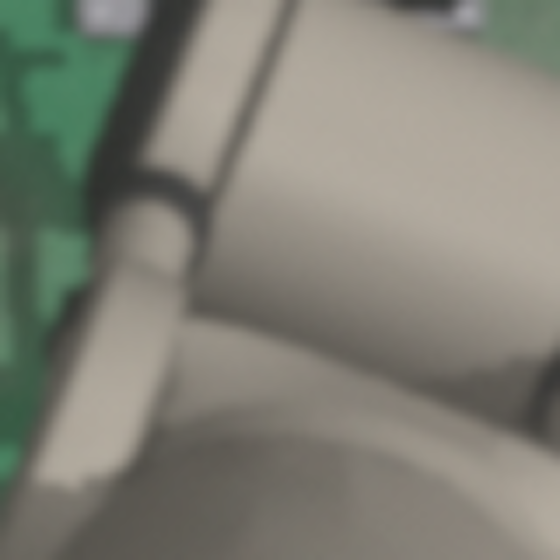

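```bash
python3 -m handwheel '{"translation":[[0,0,-0.02],[0,0,-0.02],[0,0,-0.02],[0,0,-0.02],[0,0,-0.02],[0,0,0],[0,0,0],[0,0,0]],"twist":[0,0,0,0,0,0,0,0]}'
python3 - <<'E'
from h import *
c=capture("wrist");s=capture("side");o=get_obs()
print(o["tool_pos"],o["contact_force"],px(s,[[408,-82,0],[456,-82,0],[408,-101,0]]))
b=cv2.resize(s["img"][160:215,310:390],None,fx=8,fy=8,interpolation=cv2.INTER_CUBIC);cv2.imwrite("pics/s5.png",b[:,:,::-1])
cv2.imwrite("pics/w5.png",c["img"][:,:,::-1])
E
```

```text
time: 10.1
tool_pos: [431.7, -91.1, 9.5]
tcp_rot: [3.132, -0.016, 0.057]
contact_force: [0.2, -0.6, -0.4]
grip_width: 48.5
[431.74100103 -91.09388492   9.54378376] [-0.61163237  0.71703841  0.08470177] [[357.51090226 198.98176637]
 [339.67913877 196.61451896]
 [359.03715145 195.93787074]]
```

View pics/s5.png

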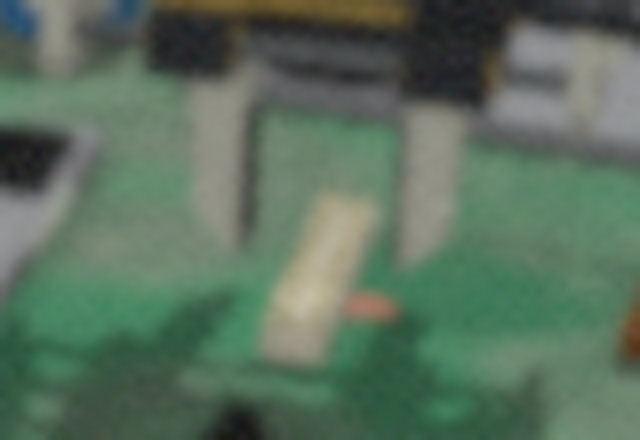

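View pics/w5.png

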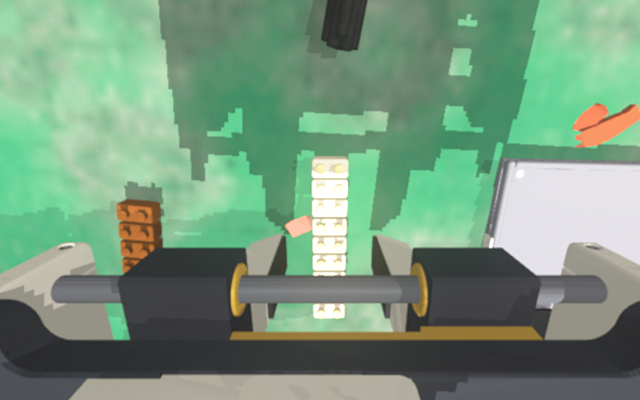

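```bash
python3 -m handwheel '{"translation":[[0,0,-0.02],[0,0,-0.02],[0,0,-0.02],[0,0,-0.015],[0,0,0],[0,0,0],[0,0,0],[0,0,0]],"twist":[0,0,0,0,0,0,0,0]}'
python3 - <<'E'
from h import *
s=capture("side");o=get_obs()
print(o["tool_pos"],o["contact_force"],px(s,[[408,-82,0],[456,-82,0],[408,-101,0]]))
b=cv2.resize(s["img"][160:215,310:390],None,fx=8,fy=8,interpolation=cv2.INTER_CUBIC);cv2.imwrite("pics/s6.png",b[:,:,::-1])
E
```

```text
time: 11.2
tool_pos: [431.8, -91.1, -2.5]
tcp_rot: [3.131, -0.017, 0.057]
contact_force: [0.0, -0.7, -0.5]
grip_width: 48.9
[431.7852031  -91.10897636  -2.46870589] [ 0.21286052  0.01091812 -0.72181716] [[357.51090226 198.98176637]
 [339.67913877 196.61451896]
 [359.03715145 195.93787074]]
```

View pics/s6.png

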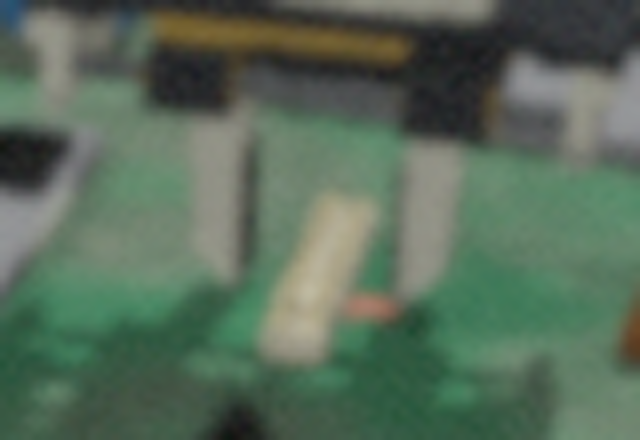

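```bash
python3 -m handwheel '{"translation":[[0,0,-0.005],[0,0,0],[0,0,0],[0,0,0],[0,0,0],[0,0,0],[0,0,0],[0,0,0]],"twist":[0,0,0,0,0,0,0,0]}' 255
```

```text
time: 12.25
tool_pos: [431.8, -91.1, -3.2]
tcp_rot: [3.131, -0.017, 0.057]
contact_force: [0.1, 0.1, -0.5]
grip_width: 19.4
```

```bash
python3 -m handwheel '{"translation":[[0,0,0.1],[0,0,0.3],[0,-0.1,0.2],[-0.04,-0.3,0],[-0.05,-0.3,0],[-0.06,-0.3,0],[-0.06,-0.35,0],[-0.06,-0.35,0]],"twist":[0,0,0.1,0.118,0.118,0.118,0.118,0.118]}'
```

```text
time: 13.25
tool_pos: [391.1, -340.8, 89.6]
tcp_rot: [3.13, -0.014, 1.123]
contact_force: [1.2, -0.0, 0.2]
grip_width: 19.4
```

Run:
```python
from h import *
o=get_obs()
print(o["tool_pos"],np.degrees(o["tcp_rot"]),o["grip_width"])
T=np.array([388.3,-347]);print((T-o["tool_pos"][:2])/150,(83-np.degrees(o["tcp_rot"][2]))/90)
```

```text
[ 391.07596967 -340.84034531   89.56635712] [179.34183526  -0.80511864  64.34363586] 19.423921577297044
[-0.01850646 -0.04106436] 0.20729293485123637
```

```bash
python3 -m handwheel '{"translation":[[-0.01,-0.02,0],[-0.01,-0.02,0],[0,0,0],[0,0,-0.1],[0,0,-0.15],[0,0,0],[0,0,0],[0,0,0]],"twist":[0.1,0.1,0.01,0,0,0,0,0]}'
python3 - <<'E'
from h import *
o=get_obs()
print(o["tool_pos"],np.degrees(o["tcp_rot"]),o["grip_width"])
for n in ("wrist","top","side"):
    c=capture(n)
    cv2.imwrite(f"pics/{n}7.png",c["img"][:,:,::-1])
    print(n,px(c,[o["tool_pos"],[388.3,-347,11]]))
E
```

```text
time: 14.25
tool_pos: [386.6, -349.3, 49.0]
tcp_rot: [3.131, -0.015, 1.45]
contact_force: [0.5, -0.2, -1.0]
grip_width: 19.4
[ 386.58017224 -349.30592188   49.00787175] [179.38936075  -0.85938577  83.10734248] 19.432652368117967
wrist [[331.75567121 244.52809322]
 [334.00899933 222.87399258]]
top [[465.47217548 253.50685055]
 [458.53946932 253.36332391]]
side [[383.59637068 148.48273254]
 [382.12240232 160.27637085]]
```

View pics/wrist7.png

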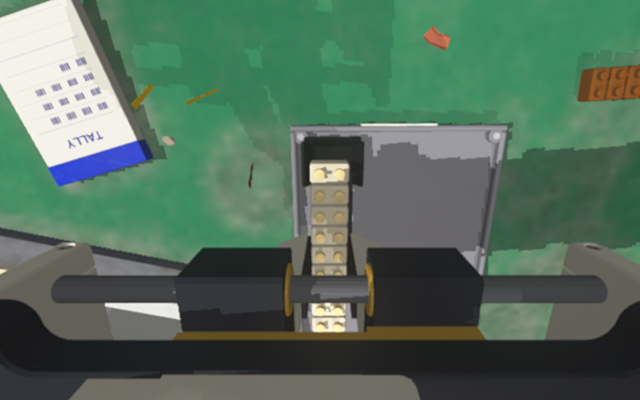

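View pics/top7.png

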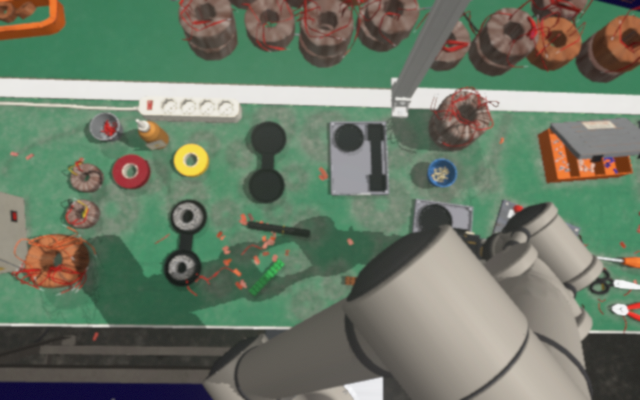

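Run:
```python
from h import *
c=capture("wrist");o=get_obs()
b=cv2.resize(c["img"][115:345,285:375],None,fx=5,fy=5,interpolation=cv2.INTER_CUBIC);cv2.imwrite("pics/w7c.png",cv2.resize(b,None,fx=.52,fy=.52)[:,:,::-1])
b=cv2.resize(c["img"][115:245,285:375],None,fx=4.5,fy=4.5,interpolation=cv2.INTER_CUBIC);cv2.imwrite("pics/w7c.png",b[:,:,::-1])
a=np.radians(-7);R=np.array([[np.cos(a),-np.sin(a)],[np.sin(a),np.cos(a)]])
def inT(p): return (R.T@(p[:2]-np.array([388.3,-347]))).round(1)
print("strip far end",inT(ray(c,310,160,64)),inT(ray(c,349,160,64)),"near",inT(ray(c,312,332,64)),inT(ray(c,347,332,64)))
print("cradle far end outer",inT(ray(c,303,137,11)),inT(ray(c,364,137,11)))
print("tcp",inT(o["tool_pos"]), "tray corner",inT(ray(c,293,128,10)),inT(ray(c,509,126,10)))
```

```text
strip far end [-54.3 -14. ] [-54.3   5.2] near [ 48.4 -14.5] [48.6  6.3]
cradle far end outer [-60.1 -20.9] [-60.1  19. ]
tcp [-1.5 -2.7] tray corner [-65.8 -27.3] [-67.2 113.9]
```

View pics/w7c.png

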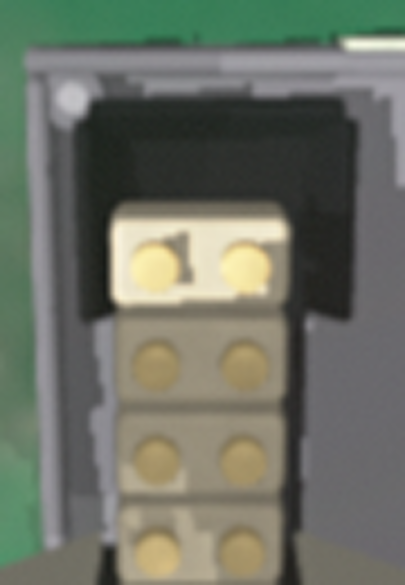

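```bash
python3 -m handwheel '{"translation":[[0.012,0.01,0],[0.012,0.01,0],[0,0,-0.08],[0,0,-0.08],[0,0,-0.05],[0,0,0],[0,0,0],[0,0,0]],"twist":[0,0,0,0,0,0,0,0]}'
python3 - <<'E'
from h import *
c=capture("wrist");o=get_obs()
print(o["tool_pos"],np.degrees(o["tcp_rot"]))
b=cv2.resize(c["img"][115:245,285:375],None,fx=4.5,fy=4.5,interpolation=cv2.INTER_CUBIC);cv2.imwrite("pics/w8c.png",b[:,:,::-1])
E
```

```text
time: 15.45
tool_pos: [390.2, -346.2, 15.0]
tcp_rot: [3.131, -0.015, 1.45]
contact_force: [0.0, -0.4, 0.3]
grip_width: 19.3
[ 390.21808256 -346.23106957   15.07147989] [179.39480967  -0.85939462  83.09702249]
```

View pics/w8c.png

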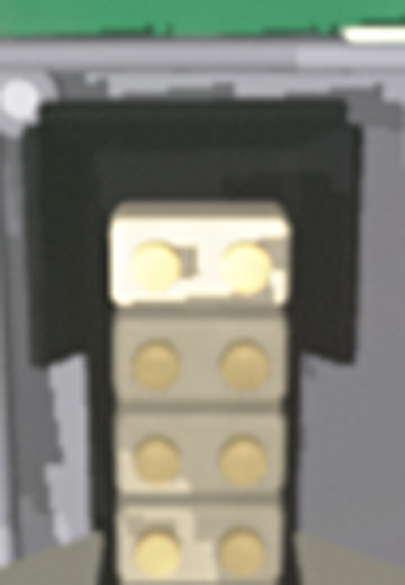

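Run:
```python
from h import *
c=capture("wrist");o=get_obs()
a=np.radians(-7);R=np.array([[np.cos(a),-np.sin(a)],[np.sin(a),np.cos(a)]])
def inT(p): return (R.T@(p[:2]-np.array([388.3,-347]))).round(1)
q=lambda x,y:(285+x/4.5,115+y/4.5)
print("strip",inT(ray(c,*q(110,204),30)),inT(ray(c,*q(290,204),30)))
print("cradle",inT(ray(c,*q(40,100),11.5)),inT(ray(c,*q(346,100),11.5)),inT(ray(c,*q(28,355),11.5)),inT(ray(c,*q(358,355),11.5)))
```

```text
strip [-50.9 -10.5] [-50.9   9.2]
cradle [-60.3 -19.6] [-60.3  17.2] [-28.4 -22.2] [-28.3  19.8]
```

```bash
python3 -m handwheel '{"translation":[[-0.005,-0.003,-0.03],[0,0,-0.03],[0,0,-0.015],[0,0,0],[0,0,0],[0,0,0],[0,0,0],[0,0,0]],"twist":[0,0,0,0,0,0,0,0]}'
```

```text
time: 16.55
tool_pos: [389.6, -346.9, 3.5]
tcp_rot: [3.13, -0.014, 1.45]
contact_force: [-0.2, 0.3, 0.3]
grip_width: 19.4
```

```bash
python3 -m handwheel '{"translation":[[0,0,-0.01],[0,0,0],[0,0,0],[0,0,0],[0,0,0],[0,0,0],[0,0,0],[0,0,0]],"twist":[0,0,0,0,0,0,0,0]}'; python3 -m handwheel '{"translation":[[0,0,0],[0,0,0],[0,0,0],[0,0,0.05],[0,0,0.15],[0,0,0.2],[0,0,0.1],[0,0,0]],"twist":[0,0,0,0,0,0,0,0]}' 130
python3 - <<'E'
from h import *
c=capture("wrist");o=get_obs()
print(o["tool_pos"],np.degrees(o["tcp_rot"]))
cv2.imwrite("pics/w9.png",c["img"][:,:,::-1])
s=capture("side");b=cv2.resize(s["img"][130:230,300:440],None,fx=5,fy=5,interpolation=cv2.INTER_CUBIC);cv2.imwrite("pics/s9.png",b[:,:,::-1])
E
```

```text
time: 17.55
tool_pos: [389.6, -347.0, 1.9]
tcp_rot: [3.13, -0.014, 1.45]
contact_force: [0.7, 1.2, -1.0]
grip_width: 19.8
time: 18.55
tool_pos: [389.8, -345.2, 80.1]
tcp_rot: [3.13, -0.017, 1.45]
contact_force: [0.8, -0.1, -0.5]
grip_width: 44.8
[ 389.57200475 -344.8623091    79.39537666] [179.40565072  -1.00678876  83.07105766]
```

View pics/w9.png

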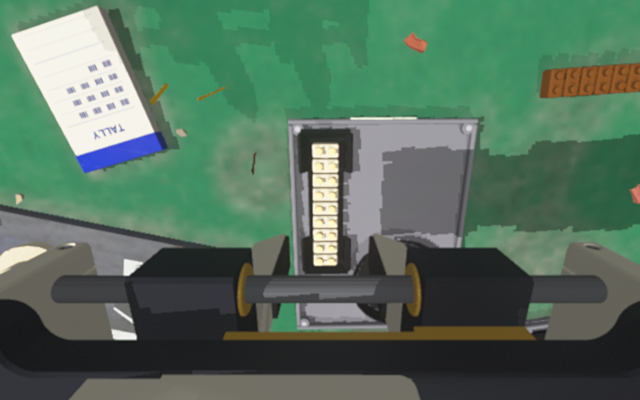

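View pics/s9.png

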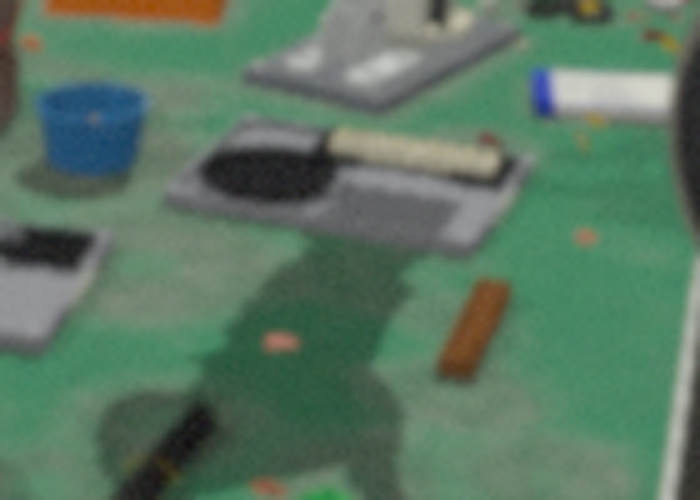

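```bash
python3 -m handwheel '{"translation":[[0,0.2,0.1],[0.04,0.4,0],[0.05,0.4,0],[0.05,0.4,0],[0.05,0.4,0],[0.05,0.4,0],[0.05,0.4,0],[0.05,0.4,0]],"twist":[0,0,0.047,0,0,0,0,0]}' 0; python3 -m handwheel '{"translation":[[0.05,0.4,0],[0.05,0.4,0],[0.05,0.3,0],[0.02,0.1,0],[0,0,0],[0,0,0],[0,0,0],[0,0,0]],"twist":[0,0,0,0,0,0,0,0]}'
python3 - <<'E'
from h import *
c=look("wrist",["core_large","core_small","core_carrier"]);o=get_obs()
print(o["tool_pos"],np.degrees(o["tcp_rot"]))
cv2.imwrite("pics/w10.png",c["img"][:,:,::-1])
E
```

```text
time: 19.65
tool_pos: [437.4, 115.2, 87.9]
tcp_rot: [3.138, -0.02, 1.516]
contact_force: [0.5, 0.4, 0.4]
grip_width: 91.7
time: 20.65
tool_pos: [460.1, 299.9, 82.4]
tcp_rot: [-3.137, -0.015, 1.518]
contact_force: [0.3, -0.5, 0.2]
grip_width: 91.7
wrist core_small 0.85 [342.2 313.5   2.9] [340.  50.]
wrist core_small 0.74 [603.5 309.   -0.8] [346. 341.]
wrist core_carrier 0.74 [343.9 314.1   4.2] [341.  52.]
wrist core_carrier 0.7 [406.4 308.5   2.7] [337. 139.]
[460.07911088 300.65951942  82.42904865] [-179.75708111   -0.87865386   87.04335428]
```

View pics/w10.png

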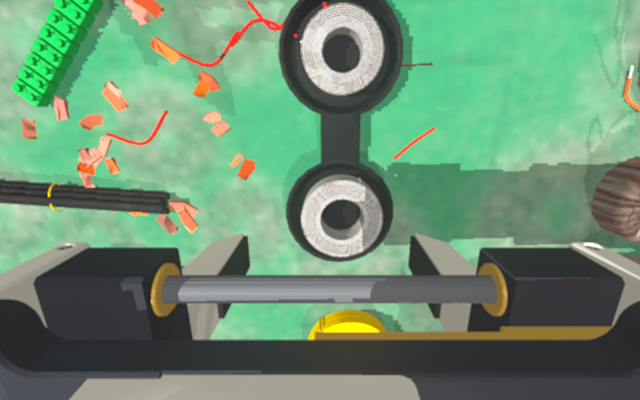

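```bash
cat >> h.py <<'E'
def fitc(c,mask,box,z,S=3):
    x0,x1,y0,y1=box
    m=cv2.resize(mask[y0:y1,x0:x1].astype(np.uint8)*255,None,fx=S,fy=S,interpolation=cv2.INTER_LINEAR)
    m=(m>127).astype(np.uint8)
    cs,_=cv2.findContours(m,0,1)
    q=cv2.convexHull(max(cs,key=cv2.contourArea)); p=(q[:,0,:]+.5)/S-.5+[x0,y0]
    w=np.array([ray(c,u,v,z)[:2] for u,v in p]).astype(np.float32)
    return cv2.minEnclosingCircle(w),cv2.fitEllipse(w)
E
python3 - <<'E'
from h import *
c=capture("wrist");o=get_obs();im=c["img"]
h=cv2.cvtColor(im,cv2.COLOR_RGB2HSV);core=(h[...,1]<60)&(h[...,2]>85)
dark=(h[...,2]<75)|core
print("L",fitc(c,core,(293,389,168,262),25)); print("S",fitc(c,core,(296,388,0,105),23))
print("cup1",fitc(c,dark,(280,400,160,264),12))
print(o["tool_pos"])
b=cv2.resize(im[0:265,270:410],None,fx=2.2,fy=2.2);cv2.imwrite("pics/w10c.png",b[:,:,::-1])
E
```

```text
L (((464.0386962890625, 308.32049560546875), 34.806243896484375), ((464.3812255859375, 308.1394348144531), (64.55805969238281, 69.75350952148438), 94.98198699951172))
S (((345.86376953125, 313.4119567871094), 29.12912940979004), ((345.9175720214844, 313.7146301269531), (57.2022705078125, 57.61903762817383), 45.35981750488281))
cup1 (((473.86407470703125, 316.5458068847656), 57.05561447143555), ((481.9718933105469, 312.27630615234375), (96.32391357421875, 125.8994369506836), 104.3904037475586))
[460.03817754 300.74569274  82.38516894]
```

View pics/w10c.png

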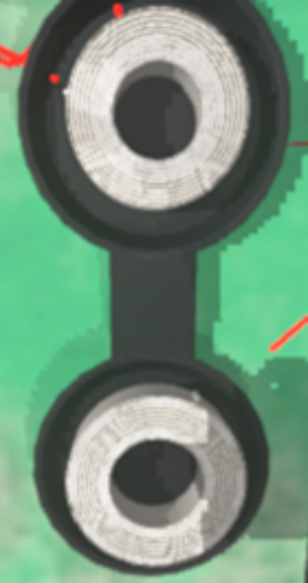

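```bash
python3 -m handwheel '{"translation":[[0.015,0.025,-0.1],[0.015,0.025,-0.15],[0,0,-0.1],[0,0,-0.05],[0,0,0],[0,0,0],[0,0,0],[0,0,0]],"twist":[0,0,0,0,0,0,0,0]}'
python3 - <<'E'
from h import *
o=get_obs()
s=capture("side");b=cv2.resize(s["img"][190:330,210:400],None,fx=4,fy=4,interpolation=cv2.INTER_CUBIC);cv2.imwrite("pics/s11.png",b[:,:,::-1])
E
```

```text
time: 21.9
tool_pos: [465.1, 309.1, 19.5]
tcp_rot: [-3.139, -0.016, 1.52]
contact_force: [0.0, -0.4, -0.5]
grip_width: 91.9
```

View pics/s11.png

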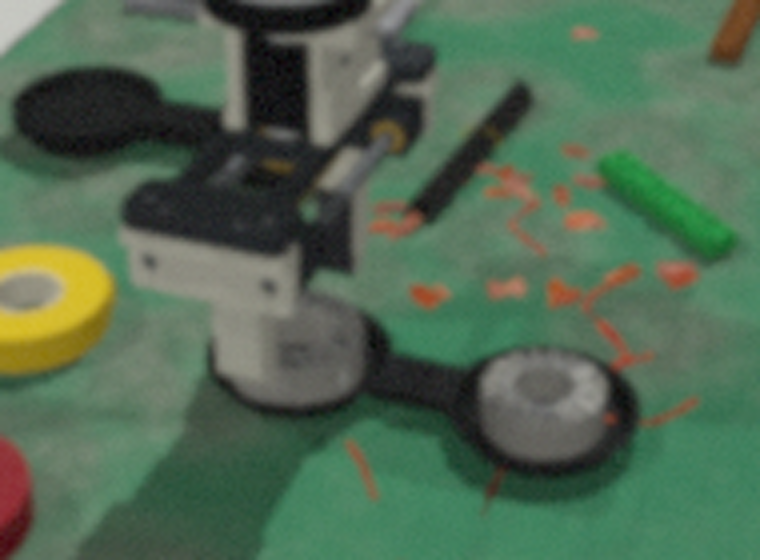

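Run:
```python
from h import *
s=capture("side")
for y in (355,374):
  for z in (0,10,20,27,35): print(y,z,((px(s,[465,y,z])[0]-[210,190])*4).round())
b=cv2.resize(s["img"][240:305,240:310],None,fx=8,fy=8,interpolation=cv2.INTER_CUBIC);cv2.imwrite("pics/s11b.png",b[:,:,::-1])
```

```text
355 0 [262. 428.]
355 10 [261. 410.]
355 20 [260. 392.]
355 27 [260. 380.]
355 35 [259. 365.]
374 0 [246. 454.]
374 10 [245. 436.]
374 20 [244. 418.]
374 27 [244. 405.]
374 35 [243. 390.]
```

View pics/s11b.png

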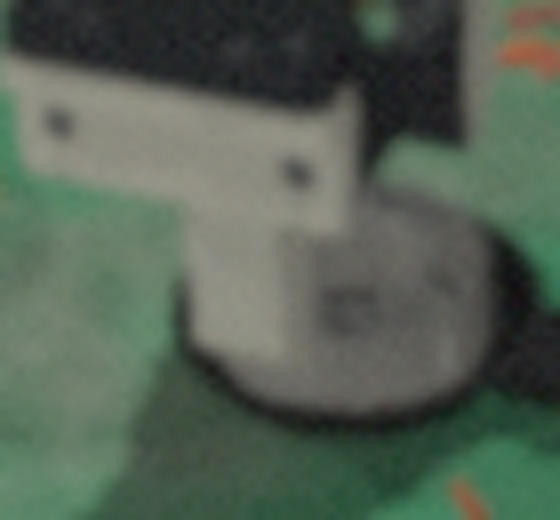

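```bash
python3 -m handwheel '{"translation":[[0,0,-0.03],[0,0,-0.03],[0,0,-0.025],[0,0,0],[0,0,0],[0,0,0],[0,0,0],[0,0,0]],"twist":[0,0,0,0,0,0,0,0]}'; python3 -m handwheel '{"translation":[[0,0,0],[0,0,0],[0,0,0],[0,0,0],[0,0,0],[0,0,0],[0,0,0],[0,0,0]],"twist":[0,0,0,0,0,0,0,0]}' 255
```

```text
time: 23.0
tool_pos: [465.1, 309.1, 5.8]
tcp_rot: [-3.139, -0.016, 1.52]
contact_force: [0.8, 0.9, 0.4]
grip_width: 91.8
time: 24.0
tool_pos: [465.3, 309.4, 6.0]
tcp_rot: [-3.139, -0.017, 1.52]
contact_force: [1.0, 1.0, -0.1]
grip_width: 62.3
```

```bash
python3 -m handwheel '{"translation":[[0,0,0.05],[0,0,0.15],[0,0,0.25],[0,-0.2,0.05],[0,-0.4,0],[0,-0.4,0],[0,-0.4,0],[0,-0.4,0]],"twist":[0,0,0,0,0,0,0,0]}'; python3 -m handwheel '{"translation":[[0,-0.4,0],[0,-0.4,0],[0,-0.4,0],[0,-0.4,0],[0,-0.4,0],[0,-0.2,0],[0,0,0],[0,0,0]],"twist":[0,0,0,0,0,0,0,0]}'
python3 - <<'E'
from h import *
o=get_obs();print(o["tool_pos"],np.degrees(o["tcp_rot"]),o["contact_force"])
E
```

```text
time: 25.0
tool_pos: [462.0, 34.1, 83.3]
tcp_rot: [-3.137, -0.014, 1.528]
contact_force: [1.4, -0.7, -3.9]
grip_width: 62.5
time: 26.0
tool_pos: [457.2, -310.2, 84.2]
tcp_rot: [-3.135, -0.014, 1.522]
contact_force: [-0.5, -0.1, -3.5]
grip_width: 62.6
[ 457.2262614  -310.21829073   84.15838948] [-179.61186236   -0.82704002   87.18171547] [-0.46212338 -0.05501657 -3.46223198]
```

```bash
python3 -m handwheel '{"translation":[[0.036,0.06,0],[0.036,0.06,0],[0,0,-0.1],[0,0,-0.1],[0,0,0],[0,0,0],[0,0,0],[0,0,0]],"twist":[0,0,0,0,0,0,0,0]}'
python3 - <<'E'
from h import *
c=capture("wrist");o=get_obs();print(o["tool_pos"],np.degrees(o["tcp_rot"]),o["contact_force"])
cv2.imwrite("pics/w12.png",c["img"][:,:,::-1]); print(px(c,[[468,-292,12],[468+41,-292,12],[468-41,-292,12],[468,-292+41,12],[468,-292-41,12]]))
s=capture("side");b=cv2.resize(s["img"][110:210,290:430],None,fx=5,fy=5,interpolation=cv2.INTER_CUBIC);cv2.imwrite("pics/s12.png",b[:,:,::-1])
E
```

```text
time: 27.0
tool_pos: [468.9, -287.2, 51.8]
tcp_rot: [-3.133, -0.016, 1.526]
contact_force: [0.4, -0.2, -4.0]
grip_width: 62.7
[ 468.8997672  -287.13119054   51.76289275] [-179.51696128   -0.92343984   87.43387009] [-0.38324824 -0.91877827 -4.24805995]
[[323.64521704 220.41303333]
 [326.35503783 271.47919978]
 [320.63175089 163.62471594]
 [380.80102147 217.68791196]
 [266.45276333 223.13990211]]
```

View pics/w12.png

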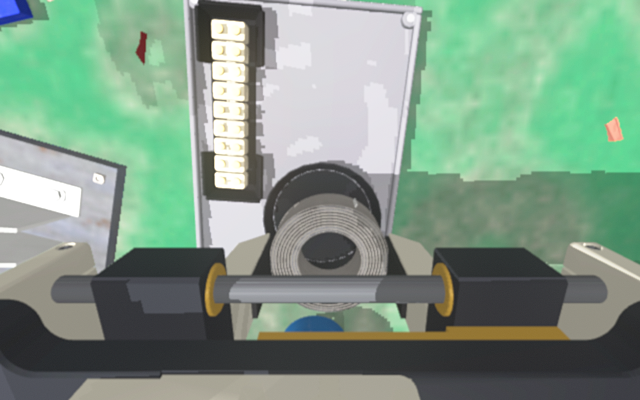

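View pics/s12.png

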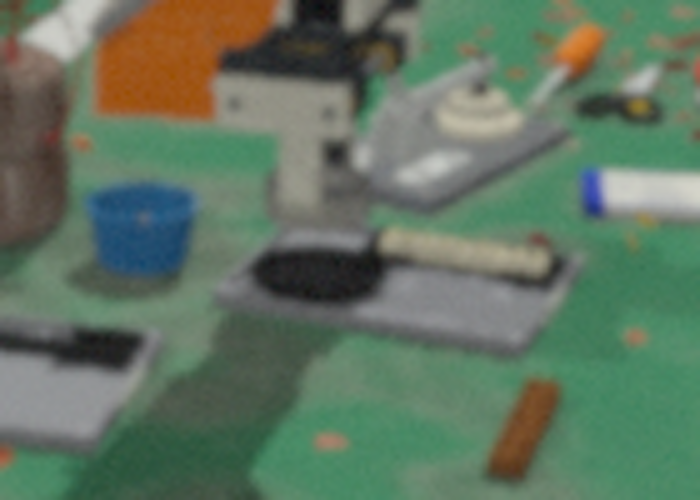

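Run:
```python
from h import *
c=capture("wrist")
zt=51.8-6+25
print(ray(c,270,253,zt),ray(c,389,253,zt),ray(c,329,205,zt))
print(ray(c,264.5,219,12),ray(c,381,217,12),ray(c,321,163,12))
b=cv2.resize(c["img"][150:290,250:410],None,fx=4.2,fy=4.2,interpolation=cv2.INTER_CUBIC);cv2.imwrite("pics/w12c.png",b[:,:,::-1])
```

```text
[ 463.17890414 -319.87261014   70.8       ] [ 466.47105246 -257.17981803   70.8       ] [ 438.32172397 -287.70233581   70.8       ]
[ 464.80086464 -334.01185087   12.        ] [ 467.48460774 -250.80464046   12.        ] [ 426.58797406 -291.67781106   12.        ]
```

View pics/w12c.png

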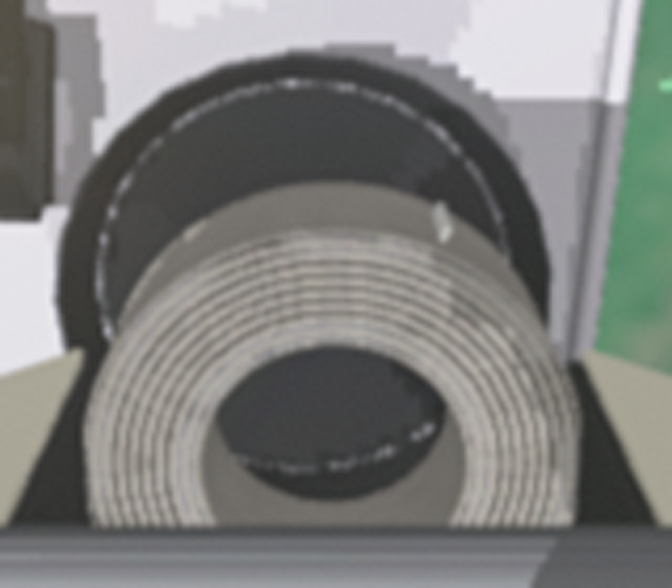

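```bash
python3 -m handwheel '{"translation":[[-0.009,-0.014,0],[-0.009,-0.014,0],[0,0,-0.08],[0,0,-0.08],[0,0,-0.07],[0,0,0],[0,0,0],[0,0,0]],"twist":[0,0,0,0,0,0,0,0]}'
python3 - <<'E'
from h import *
c=capture("wrist");o=get_obs();print(o["tool_pos"],o["contact_force"])
b=cv2.resize(c["img"][150:290,250:410],None,fx=4.2,fy=4.2,interpolation=cv2.INTER_CUBIC);cv2.imwrite("pics/w13c.png",b[:,:,::-1])
E
```

```text
time: 28.15
tool_pos: [465.7, -291.3, 14.2]
tcp_rot: [-3.132, -0.017, 1.526]
contact_force: [0.2, -1.1, -2.9]
grip_width: 62.4
[ 465.72016638 -291.40193539   14.27786915] [-0.08706717  0.23673452 -3.78860408]
```

View pics/w13c.png

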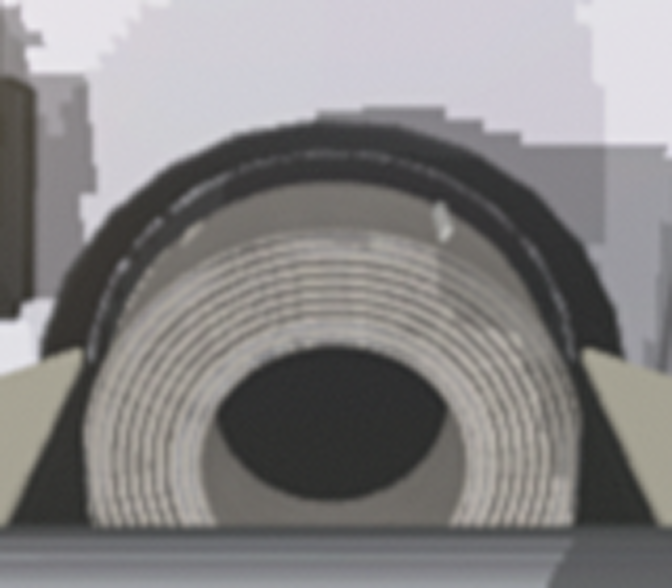

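```bash
python3 - <<'E'
from h import *
c=capture("wrist")
print("corebot",ray(c,329,193.6,11.2)+[32,0,0],"floor",ray(c,329,185.9,4)+[36,0,0],"rim",ray(c,329,179,12)+[41,0,0])
E
python3 -m handwheel '{"translation":[[0,0,-0.02],[0,0,-0.02],[0,0,0],[0,0,0],[0,0,0],[0,0,0],[0,0,0],[0,0,0]],"twist":[0,0,0,0,0,0,0,0]}'
```

```text
corebot [ 467.21399448 -291.63054347   11.2       ] floor [ 468.434491   -291.38784778    4.        ] rim [ 467.50487487 -291.25241532   12.        ]
time: 29.25
tool_pos: [466.0, -291.6, 8.4]
tcp_rot: [-3.133, -0.016, 1.526]
contact_force: [-0.2, 0.2, -2.6]
grip_width: 62.8
```

```bash
python3 -m handwheel '{"translation":[[0.005,0,-0.008],[0,0,0],[0,0,0],[0,0,0],[0,0,0],[0,0,0],[0,0,0],[0,0,0]],"twist":[0,0,0,0,0,0,0,0]}'; python3 -m handwheel '{"translation":[[0,0,0],[0,0,0],[0,0,0],[0,0,0],[0,0,0.1],[0,0,0.2],[0,0,0.25],[0,0.1,0.1]],"twist":[0,0,0,0,0,0,0,0]}' 0
python3 - <<'E'
from h import *
c=capture("wrist");o=get_obs();print(o["tool_pos"],o["contact_force"])
cv2.imwrite("pics/w14.png",c["img"][:,:,::-1])
E
```

```text
time: 30.25
tool_pos: [466.8, -291.6, 7.2]
tcp_rot: [-3.133, -0.016, 1.526]
contact_force: [0.0, 0.4, -3.7]
grip_width: 62.5
time: 31.25
tool_pos: [467.4, -277.3, 110.4]
tcp_rot: [-3.136, -0.014, 1.525]
contact_force: [-0.7, 1.3, -0.5]
grip_width: 92.0
[ 467.43031029 -274.89120146  111.17185343] [0.79415162 0.5863805  1.27890921]
```

View pics/w14.png

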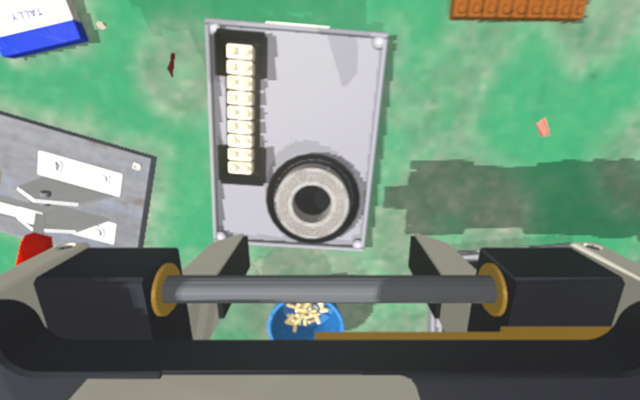

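```bash
python3 -m handwheel '{"translation":[[-0.06,0.38,0],[-0.06,0.4,0],[-0.06,0.4,0],[-0.06,0.4,0],[-0.06,0.4,0],[-0.06,0.4,0],[-0.08,0.4,0],[-0.08,0.4,0]],"twist":[0,0,0,0,0,0,0,0]}'; python3 -m handwheel '{"translation":[[-0.1,0.35,0],[-0.1,0.2,0],[-0.07,0.05,-0.1],[0,0,-0.1],[0,0,0],[0,0,0],[0,0,0],[0,0,0]],"twist":[0,0,0,0,0,0,0,0]}'
python3 - <<'E'
from h import *
c=capture("wrist");o=get_obs();print(o["tool_pos"],o["contact_force"],np.degrees(o["tcp_rot"]))
cv2.imwrite("pics/w15.png",c["img"][:,:,::-1])
E
```

```text
time: 32.3
tool_pos: [381.2, 212.0, 107.3]
tcp_rot: [-3.131, -0.016, 1.522]
contact_force: [1.9, -0.0, 0.6]
grip_width: 91.7
time: 33.3
tool_pos: [331.5, 308.7, 74.0]
tcp_rot: [-3.126, -0.013, 1.532]
contact_force: [-0.2, 0.0, 0.3]
grip_width: 91.7
[331.5181038  308.67029844  74.03581851] [0.59265881 0.16458576 0.36243641] [-179.11804041   -0.76290383   87.7753898 ]
```

View pics/w15.png

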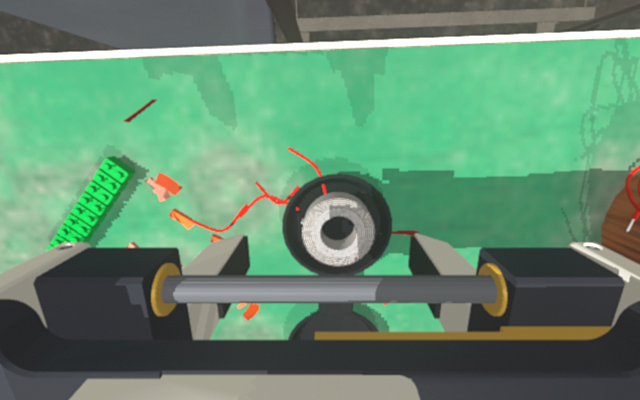

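Run:
```python
from h import *
c=capture("wrist");o=get_obs();im=c["img"]
h=cv2.cvtColor(im,cv2.COLOR_RGB2HSV);core=(h[...,1]<60)&(h[...,2]>85)
print("S",fitc(c,core,(294,386,185,272),23)); print(o["tool_pos"])
```

```text
S (((342.9131774902344, 312.76129150390625), 31.00257110595703), ((343.063232421875, 313.4019470214844), (57.25266647338867, 61.693824768066406), 99.15621948242188))
[331.50023963 308.69288907  73.97704396]
```

```bash
python3 -m handwheel '{"translation":[[0.04,0.015,0],[0.04,0.015,-0.05],[0,0,-0.12],[0,0,-0.12],[0,0,-0.09],[0,0,-0.04],[0,0,0],[0,0,0]],"twist":[0,0,0,0,0,0,0,0]}'
```

```text
time: 34.4
tool_pos: [346.8, 314.2, 8.2]
tcp_rot: [-3.128, -0.015, 1.531]
contact_force: [0.8, -0.6, -0.4]
grip_width: 91.8
```

```bash
python3 -m handwheel '{"translation":[[-0.017,-0.005,-0.014],[0,0,0],[0,0,0],[0,0,0],[0,0,0],[0,0,0],[0,0,0],[0,0,0]],"twist":[0,0,0,0,0,0,0,0]}' ; python3 -m handwheel '{"translation":[[0,0,0],[0,0,0],[0,0,0],[0,0,0],[0,0,0],[0,0,0],[0,0,0],[0,0,0]],"twist":[0,0,0,0,0,0,0,0]}' 255
```

```text
time: 35.4
tool_pos: [344.8, 313.9, 7.1]
tcp_rot: [-3.13, -0.016, 1.531]
contact_force: [-0.2, 0.2, -0.8]
grip_width: 92.1
time: 36.4
tool_pos: [344.9, 314.1, 7.1]
tcp_rot: [-3.131, -0.016, 1.531]
contact_force: [-0.2, -0.3, -0.9]
grip_width: 54.3
```

```bash
python3 -m handwheel '{"translation":[[0,0,0.05],[0,0,0.15],[0,0,0.25],[0.15,-0.2,0.05],[0.26,-0.31,0],[0.26,-0.31,0],[0.26,-0.31,0],[0.26,-0.31,0]],"twist":[0,0,0,0,0,0,0,0]}'; python3 -m handwheel '{"translation":[[0.26,-0.31,0],[0.26,-0.31,0],[0.24,-0.28,0],[0.15,-0.15,0],[0,0,0],[0,0,0],[0,0,0],[0,0,0]],"twist":[0,0,0,0,0,0,0,0]}'
python3 - <<'E'
from h import *
o=get_obs();print(o["tool_pos"],np.degrees(o["tcp_rot"]),o["contact_force"], (np.array([675.3,-79.4])-o["tool_pos"][:2])/150)
E
```

```text
time: 37.4
tool_pos: [523.8, 93.3, 86.6]
tcp_rot: [-3.129, -0.015, 1.539]
contact_force: [1.2, 1.3, -1.7]
grip_width: 53.7
time: 38.4
tool_pos: [661.7, -72.2, 86.1]
tcp_rot: [-3.123, -0.016, 1.535]
contact_force: [-0.4, 0.3, -2.3]
grip_width: 54.3
[661.71386923 -72.22311705  86.12921868] [-178.96226426   -0.91036253   87.94763151] [-0.4409969   0.30288792 -2.25047647] [ 0.09057421 -0.04784589]
```

```bash
python3 -m handwheel '{"translation":[[0.045,-0.024,0],[0.045,-0.024,0],[0,0,-0.1],[0,0,-0.1],[0,0,0],[0,0,0],[0,0,0],[0,0,0]],"twist":[0,0,0,0,0,0,0,0]}'
python3 - <<'E'
from h import *
c=capture("wrist");o=get_obs();print(o["tool_pos"],np.degrees(o["tcp_rot"]),o["contact_force"])
cv2.imwrite("pics/w16.png",c["img"][:,:,::-1]); print(px(c,[[675.3,-79.4,12],[675.3-36,-79.4,12],[675.3,-79.4+36,12],[675.3,-79.4-36,12]]))
b=cv2.resize(c["img"][150:290,250:410],None,fx=4.2,fy=4.2,interpolation=cv2.INTER_CUBIC);cv2.imwrite("pics/w16c.png",b[:,:,::-1])
E
```

```text
time: 39.4
tool_pos: [675.5, -78.7, 53.6]
tcp_rot: [-3.122, -0.016, 1.536]
contact_force: [0.5, -0.0, -3.3]
grip_width: 54.3
[675.54491863 -78.74957404  53.67944647] [-178.90678658   -0.92229259   88.02653654] [ 0.3992887  -0.50578053 -2.90486952]
[[329.48681339 220.68061643]
 [327.71207627 171.54635854]
 [379.17822953 218.79917728]
 [279.71330219 222.5651639 ]]
```

View pics/w16.png

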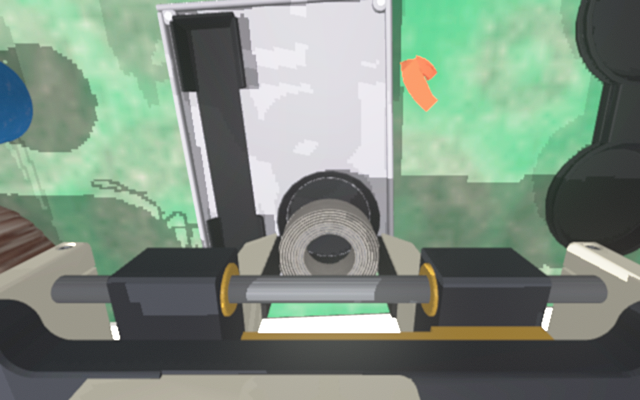

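View pics/w16c.png

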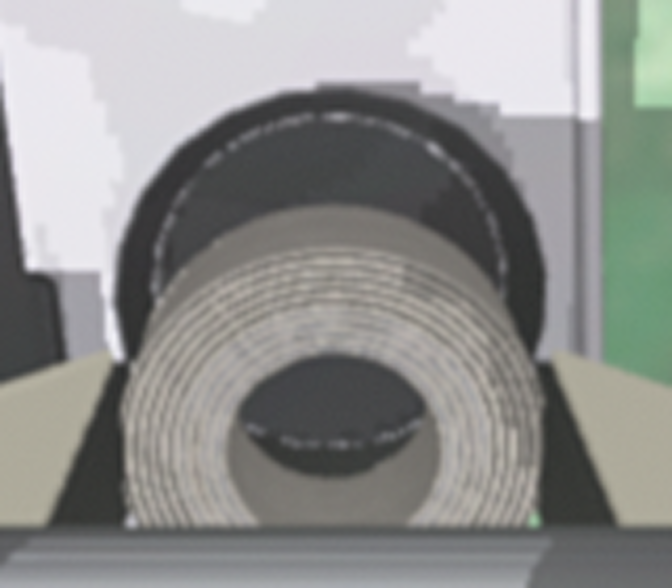

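Run:
```python
from h import *
c=capture("wrist");z=69.6
print(ray(c,279.3,252,z)[1],ray(c,379.8,252,z)[1],ray(c,329.5,209.5,z)[0]+28)
print("bot near",ray(c,329.5,150+205/4.2,49.6)[0]+28)
print("seat",ray(c,277.4,220,12)[1],ray(c,380.2,218,12)[1],ray(c,329,171,12)[0]+36,ray(c,329,150+115/4.2,4)[0]+31)
```

```text
-107.23396445384712 -53.16747804267189 676.6534595196015
bot near 676.4799162564082
seat -116.92059146946164 -42.661943946634416 674.9842698860056 676.0951352643035
```

```bash
python3 -m handwheel '{"translation":[[-0.006,0.002,-0.03],[0,0,-0.08],[0,0,-0.08],[0,0,-0.05],[0,0,-0.02],[0,0,0],[0,0,0],[0,0,0]],"twist":[0,0,0,0,0,0,0,0]}'
python3 - <<'E'
from h import *
c=capture("wrist");o=get_obs();print(o["tool_pos"],o["contact_force"])
b=cv2.resize(c["img"][150:290,250:410],None,fx=4.2,fy=4.2,interpolation=cv2.INTER_CUBIC);cv2.imwrite("pics/w17c.png",b[:,:,::-1])
E
```

```text
time: 40.5
tool_pos: [674.4, -78.4, 11.6]
tcp_rot: [-3.122, -0.016, 1.536]
contact_force: [0.8, 0.3, -3.1]
grip_width: 54.1
[674.45637678 -78.38841138  11.71081464] [-2.26292734e-03 -4.30169951e-02 -2.56789766e+00]
```

View pics/w17c.png

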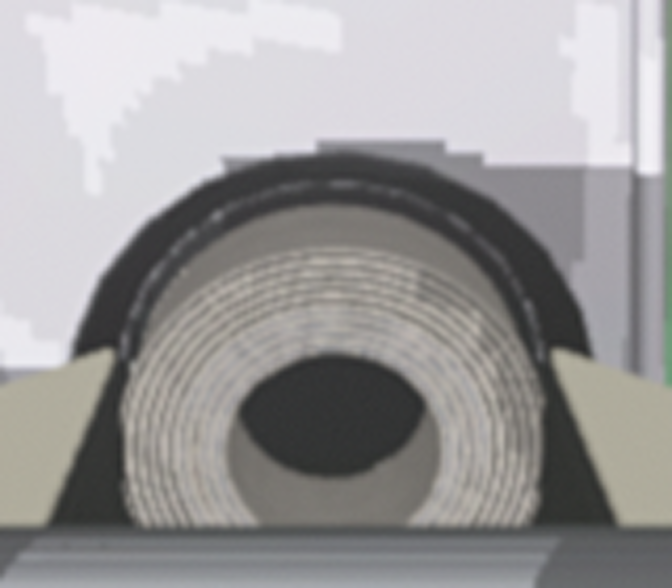

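Well centred. Lower and release.

```bash
python3 -m handwheel '{"translation":[[0.002,0,-0.016],[0,0,-0.008],[0,0,0],[0,0,0],[0,0,0],[0,0,0],[0,0,0],[0,0,0]],"twist":[0,0,0,0,0,0,0,0]}'; python3 -m handwheel '{"translation":[[0,0,0],[0,0,0],[0,0,0],[0,0,0],[0,0,0.1],[0,0,0.2],[0,0,0.25],[-0.1,0,0.1]],"twist":[0,0,0,0,0,0,0,0]}' 0
python3 - <<'E'
from h import *
c=capture("wrist");o=get_obs();print(o["tool_pos"],o["contact_force"])
cv2.imwrite("pics/w18.png",c["img"][:,:,::-1])
E
```

```text
time: 41.55
tool_pos: [675.1, -78.4, 8.4]
tcp_rot: [-3.123, -0.016, 1.536]
contact_force: [-0.3, -0.1, -2.0]
grip_width: 54.3
time: 42.55
tool_pos: [660.9, -78.6, 111.8]
tcp_rot: [-3.126, -0.015, 1.537]
contact_force: [-0.6, -0.5, 0.3]
grip_width: 91.7
[659.46883304 -78.61321511 113.32991386] [1.71407509 0.48069493 1.38090878]
```

View pics/w18.png

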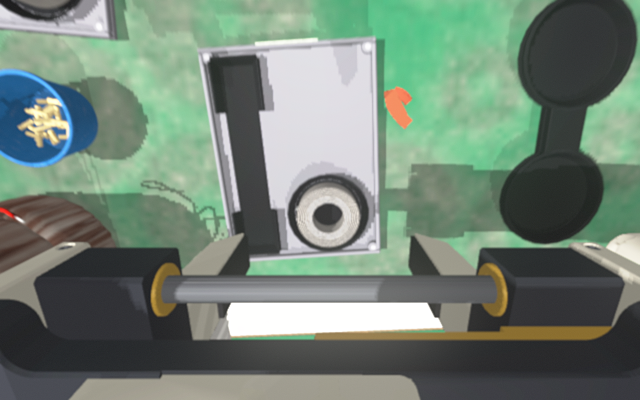

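```bash
python3 - <<'E'
from h import *
c=capture("wrist")
# cradle L via wrist: pocket outer corners (px by eye), and tray corners
for n,u,v,z in (("crad nearL",207,60,11.5),("crad nearR",260,55,11.5),("tray nl",201,50,10),("tray nr",376,40,10),("tray fl",236,262,10),("tray fr",381,250,10)):
    print(n,ray(c,u,v,z).round(1))
b=cv2.resize(c["img"][30:270,190:390],None,fx=2.4,fy=2.4,interpolation=cv2.INTER_CUBIC);cv2.imwrite("pics/w18c.png",b[:,:,::-1])
E
python3 -m handwheel '{"translation":[[-0.2,0.16,0],[-0.2,0.16,0],[-0.2,0.16,0],[-0.2,0.16,0],[-0.2,0.16,0],[-0.2,0.16,0],[-0.15,0.1,0],[-0.05,0.05,0]],"twist":[-0.118,-0.118,-0.118,-0.118,-0.118,-0.118,-0.118,-0.118]}'
```

```text
crad nearL [ 540.1 -173.    11.5]
crad nearR [ 537.8 -130.1   11.5]
tray nl [ 532.3 -177.2   10. ]
tray nr [529.5 -36.6  10. ]
tray fl [ 720.6 -171.4   10. ]
tray fr [713.7 -30.2  10. ]
time: 43.65
tool_pos: [444.5, 91.9, 109.8]
tcp_rot: [-3.125, -0.014, 0.033]
contact_force: [0.4, -0.6, -0.0]
grip_width: 92.2
```

View pics/w18c.png

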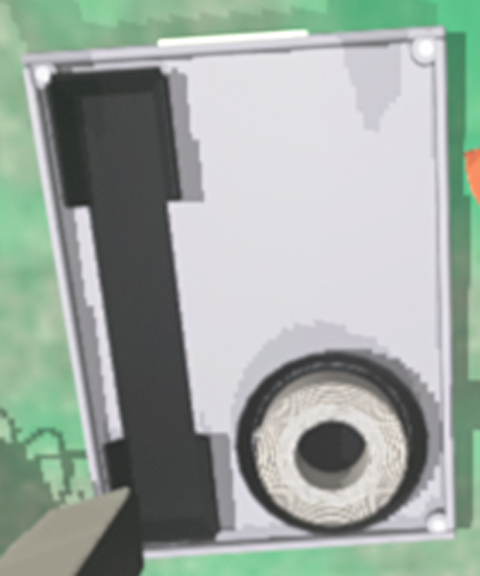

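Run:
```python
from h import *
c=capture("wrist");o=get_obs();print(o["tool_pos"],np.degrees(o["tcp_rot"]))
cv2.imwrite("pics/w19.png",c["img"][:,:,::-1]); print(px(c,[[439.2,92.5,8]]))
```

```text
[443.94197706  92.46422438 109.71111362] [-179.03203365   -0.74411018    1.43466518]
[[320.53860247 196.59267008]]
```

View pics/w19.png

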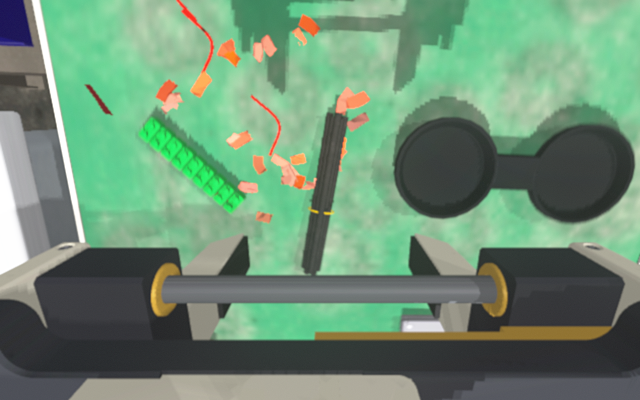

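Run:
```python
from h import *
c=capture("wrist")
a=ray(c,337.5,113,14);b=ray(c,311.5,272,14);print(a,b,(a+b)/2,np.hypot(*(a-b)[:2]),np.degrees(np.arctan2(*(a-b)[[1,0]])))
for u,v in ((314,190),(335,192)): print(ray(c,u,v,12))
x=cv2.resize(c["img"][100:285,280:370],None,fx=3.2,fy=3.2,interpolation=cv2.INTER_CUBIC);cv2.imwrite("pics/w19c.png",x[:,:,::-1])
```

```text
[451.41378479 166.80621763  14.        ] [431.25927993  19.71648039  14.        ] [441.33653236  93.26134901  14.        ] 148.46411980458757 82.19781402281458
[432.66823966 100.24395445  12.        ]
[451.47326213  98.80079079  12.        ]
```

View pics/w19c.png

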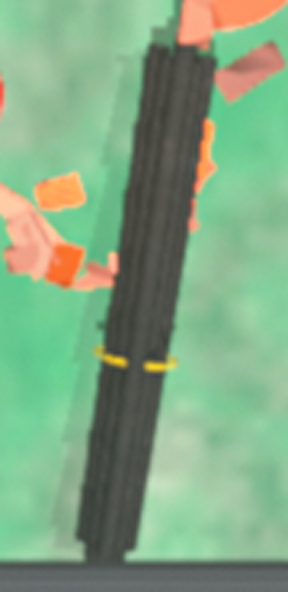

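```bash
python3 -m handwheel '{"translation":[[-0.012,0,-0.1],[-0.012,-0.005,-0.15],[0,0,-0.15],[0,0,-0.12],[0,0,-0.08],[0,0,-0.04],[0,0,0],[0,0,0]],"twist":[-0.05,-0.05,0,0,0,0,0,0]}'
```

```text
time: 44.75
tool_pos: [447.6, 89.1, 11.4]
tcp_rot: [-3.125, -0.02, -0.098]
contact_force: [-0.1, 0.2, 0.6]
grip_width: 91.8
```

```bash
python3 -m handwheel '{"translation":[[-0.024,0.01,-0.02],[-0.022,0.008,-0.03],[0,0,-0.02],[0,0,-0.01],[0,0,0],[0,0,0],[0,0,0],[0,0,0]],"twist":[-0.022,0,0,0,0,0,0,0]}' 90
```

```text
time: 45.75
tool_pos: [442.3, 91.9, 0.6]
tcp_rot: [-3.125, -0.024, -0.131]
contact_force: [-0.2, 1.0, -0.9]
grip_width: 59.2
```

```bash
python3 -m handwheel '{"translation":[[-0.007,0,-0.015],[0,0,0],[0,0,0],[0,0,0],[0,0,0],[0,0,0],[0,0,0],[0,0,0]],"twist":[0,0,0,0,0,0,0,0]}' 255
python3 - <<'E'
from h import *
s=capture("side");b=cv2.resize(s["img"][150:280,260:420],None,fx=4.5,fy=4.5,interpolation=cv2.INTER_CUBIC);cv2.imwrite("pics/s20.png",b[:,:,::-1])
E
```

```text
time: 46.75
tool_pos: [441.1, 91.9, -1.9]
tcp_rot: [-3.125, -0.024, -0.131]
contact_force: [-0.0, 0.2, -0.9]
grip_width: 15.9
```

View pics/s20.png

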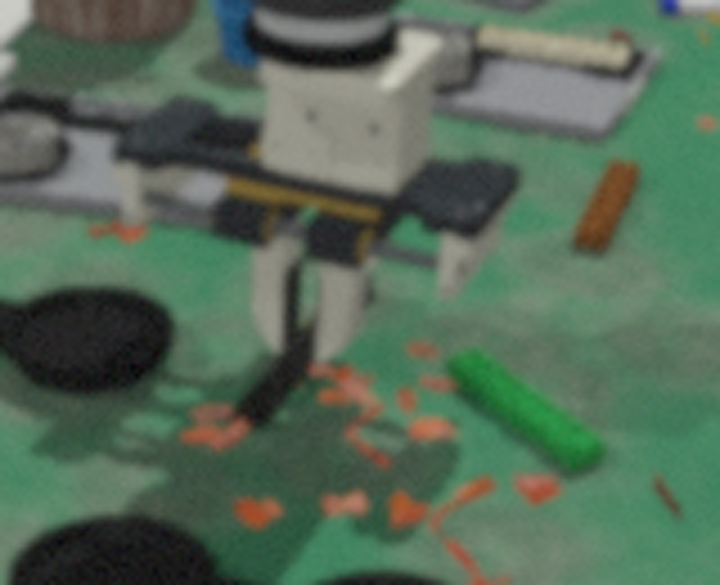

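```bash
python3 -m handwheel '{"translation":[[0,0,0.05],[0,0,0.15],[0,0,0.2],[0,-0.1,0.1],[0.1,-0.3,0],[0.15,-0.3,0],[0.2,-0.2,0],[0.2,-0.2,0]],"twist":[0,0,0,0.118,0.118,0.118,0.118,0.118]}'
python3 - <<'E'
from h import *
c=capture("wrist");cv2.imwrite("pics/w21.png",c["img"][:,:,::-1])
E
```

```text
time: 47.8
tool_pos: [537.7, -72.0, 79.6]
tcp_rot: [-3.127, -0.025, 0.794]
contact_force: [0.5, -0.0, -0.7]
grip_width: 15.9
```

View pics/w21.png

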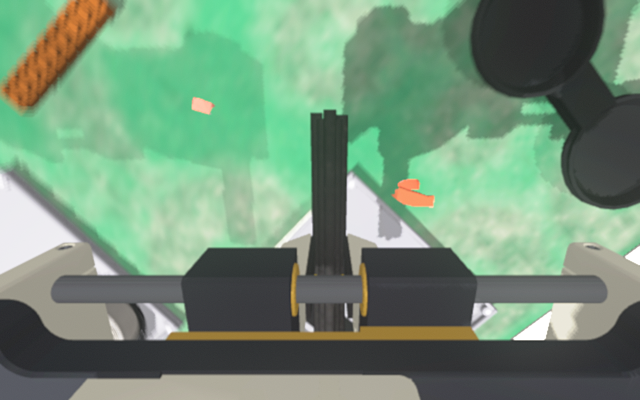

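```bash
python3 -m handwheel '{"translation":[[0.12,-0.1,0],[0.12,-0.1,0],[0.12,-0.1,0],[0.1,-0.1,0],[0.07,-0.05,0],[0,0,-0.05],[0,0,0],[0,0,0]],"twist":[0.1,0.1,0.1,0.1,0.1,0,0,0]}'
python3 - <<'E'
from h import *
o=get_obs();print(o["tool_pos"],np.degrees(o["tcp_rot"]),(np.array([625.6,-148.2])-o["tool_pos"][:2])/150,(91.7-np.degrees(o["tcp_rot"][2]))/90)
E
```

```text
time: 48.85
tool_pos: [621.9, -145.4, 73.7]
tcp_rot: [-3.131, -0.027, 1.6]
contact_force: [0.2, -0.8, -1.0]
grip_width: 15.9
[ 621.92232698 -145.38795588   73.68960658] [-179.41824212   -1.5729653    91.7004531 ] [ 0.02451782 -0.01874696] -5.0344071150713415e-06
```

```bash
python3 -m handwheel '{"translation":[[0.012,-0.01,0],[0.012,-0.01,0],[0,0,-0.1],[0,0,-0.07],[0,0,0],[0,0,0],[0,0,0],[0,0,0]],"twist":[0,0,0,0,0,0,0,0]}'
python3 - <<'E'
from h import *
c=capture("wrist");o=get_obs();print(o["tool_pos"],np.degrees(o["tcp_rot"]))
cv2.imwrite("pics/w22.png",c["img"][:,:,::-1])
x=cv2.resize(c["img"][60:250,270:400],None,fx=3.1,fy=3.1,interpolation=cv2.INTER_CUBIC);cv2.imwrite("pics/w22c.png",x[:,:,::-1])
E
```

```text
time: 49.85
tool_pos: [625.2, -147.9, 46.4]
tcp_rot: [-3.131, -0.028, 1.599]
contact_force: [0.9, -0.1, -0.5]
grip_width: 16.0
[ 625.16110659 -147.95277903   46.43895496] [-179.38581838   -1.5882155    91.59753442]
```

View pics/w22.png

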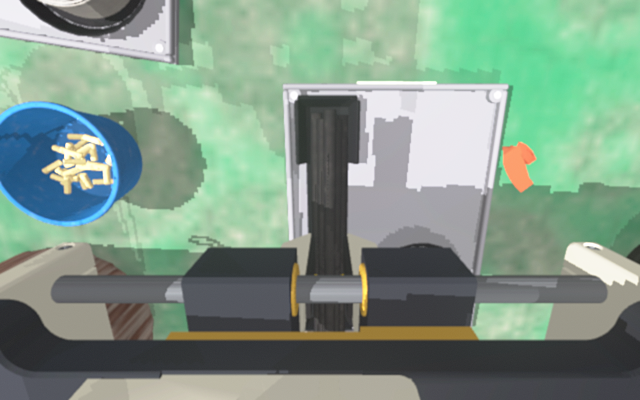

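View pics/w22c.png

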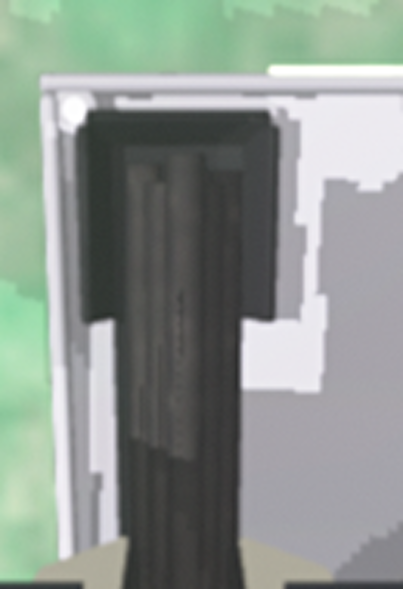

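Run:
```python
from h import *
c=capture("wrist")
a=np.radians(1.7);R=np.array([[np.cos(a),-np.sin(a)],[np.sin(a),np.cos(a)]])
f=lambda u,v,z:(R.T@(ray(c,270+u/3.1,60+v/3.1,z)[:2]-np.array([625.6,-148.2]))).round(1)
print("sl far",f(180,155,60),"L/R far",f(125,180,55),f(243,180,55),"L/R at 330",f(117,330,55),f(243,330,55))
print("cr far",f(90,110,11.5),f(270,110,11.5),"gap row",f(85,322,11.5),f(275,318,11.5))
print("tray",f(42,80,10))
```

```text
sl far [-76.9  -2.2] L/R far [-73.1 -10.9] [-73.    8.1] L/R at 330 [-48.8 -12.7] [-48.7   8.5]
cr far [-85.8 -19. ] [-85.8  17.2] gap row [-43.  -21.3] [-43.6  19.3]
tray [-91.6 -28.5]
```

```bash
python3 -m handwheel '{"translation":[[0,0.005,-0.05],[0,0,-0.08],[0,0,-0.08],[0,0,-0.04],[0,0,0],[0,0,0],[0,0,0],[0,0,0]],"twist":[0,0,0,0,0,0,0,0]}'
python3 - <<'E'
from h import *
c=capture("wrist");o=get_obs();print(o["tool_pos"],np.degrees(o["tcp_rot"]))
x=cv2.resize(c["img"][60:250,270:400],None,fx=3.1,fy=3.1,interpolation=cv2.INTER_CUBIC);cv2.imwrite("pics/w23c.png",x[:,:,::-1])
E
```

```text
time: 50.95
tool_pos: [625.0, -147.1, 6.1]
tcp_rot: [-3.131, -0.028, 1.599]
contact_force: [0.1, -0.4, -0.6]
grip_width: 16.0
[ 625.03068751 -147.11931513    6.1027616 ] [-179.37273255   -1.59256019   91.59340125]
```

View pics/w23c.png

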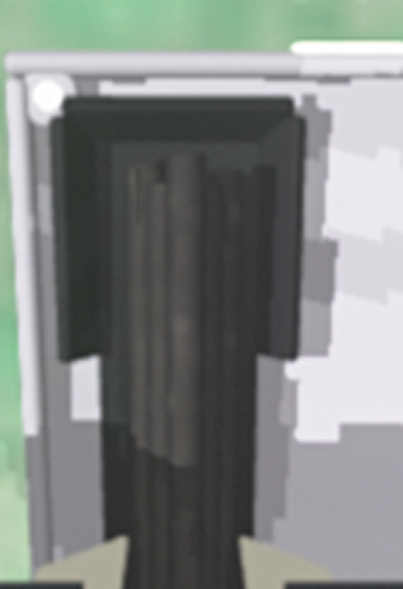

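Centred. Lower to the floor, release and back off.

```bash
python3 -m handwheel '{"translation":[[0,0,-0.015],[0,0,-0.007],[0,0,0],[0,0,0],[0,0,0],[0,0,0],[0,0,0],[0,0,0]],"twist":[0,0,0,0,0,0,0,0]}'; python3 -m handwheel '{"translation":[[0,0,0],[0,0,0],[0,0,0],[0,0,0.05],[0,0,0.15],[0,0,0.25],[0,0.1,0.2],[0,0.1,0]],"twist":[0,0,0,0,0,0,0,0]}' 150
python3 - <<'E'
from h import *
c=capture("wrist");o=get_obs();print(o["tool_pos"],o["contact_force"])
cv2.imwrite("pics/w24.png",c["img"][:,:,::-1])
E
```

```text
time: 52.0
tool_pos: [625.2, -147.2, 2.9]
tcp_rot: [-3.131, -0.028, 1.599]
contact_force: [0.5, 0.2, 0.3]
grip_width: 15.6
time: 53.0
tool_pos: [625.3, -117.5, 105.1]
tcp_rot: [-3.133, -0.027, 1.597]
contact_force: [0.1, -0.8, -0.6]
grip_width: 37.8
[ 624.34522888 -115.16316708  103.43967867] [ 0.57016895  1.80591775 -0.64510299]
```

View pics/w24.png

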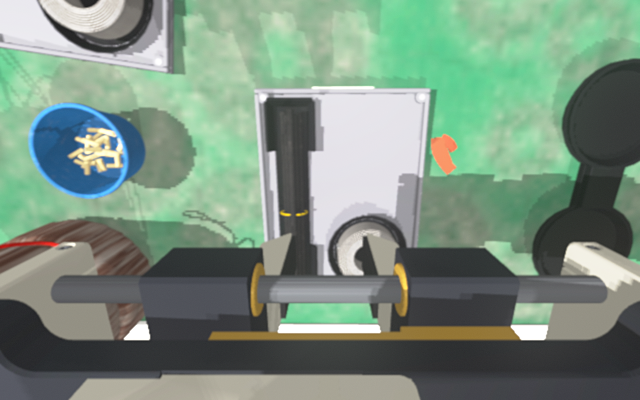

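```bash
python3 -m handwheel '{"translation":[[-0.15,0.3,0.05],[-0.19,0.37,0],[-0.19,0.37,0],[-0.19,0.37,0],[-0.19,0.37,0],[-0.19,0.37,0],[-0.19,0.37,0],[-0.1,0.2,0]],"twist":[-0.048,0,0,0,0,0,0,0]}' 90
python3 - <<'E'
from h import *
o=get_obs();print(o["tool_pos"],np.degrees(o["tcp_rot"]))
L=["core_carrier","empty_carriers"]
look("wrist",L);c=look("top",L);cv2.imwrite("pics/t25.png",c["img"][:,:,::-1]);c=capture("wrist")
cv2.imwrite("pics/w25.png",c["img"][:,:,::-1])
E
```

```text
time: 54.05
tool_pos: [407.1, 293.4, 100.8]
tcp_rot: [-3.116, -0.026, 1.517]
contact_force: [0.3, -0.3, -0.8]
grip_width: 59.7
[407.09266187 293.4168339  100.78967163] [-178.50767705   -1.48111266   86.91769033]
wrist core_carrier 0.77 [406.7 310.1   2.3] [346. 199.]
top core_carrier 0.9 [404.8 312.4   3.8] [186. 242.]
top empty_carriers 0.83 [606.  122.1  -2.8] [269. 163.]
```

View pics/w25.png

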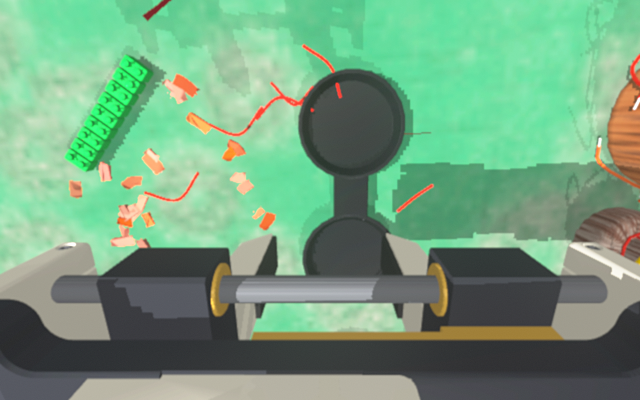

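View pics/t25.png

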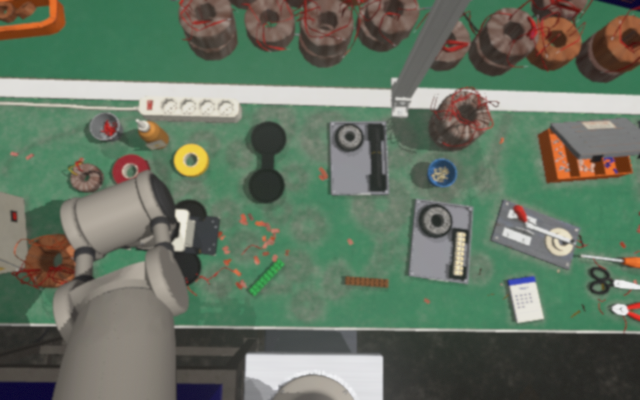

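Run:
```python
from h import *
c=capture("wrist");im=c["img"]
h=cv2.cvtColor(im,cv2.COLOR_RGB2HSV);dark=(h[...,2]<85)&(h[...,1]<110)
m=dark.copy(); 
cv2.imwrite("pics/w25m.png",(m[50:260,270:430]*255).astype(np.uint8).repeat(3,0).repeat(3,1)[:600])
print("cup",fitc(c,dark,(290,415,60,172),12))
for r in (185,200,210):
    k=np.where(dark[r,315:385])[0]+315; print(r,k.min(),k.max(),ray(c,k.min()-.5,r,12).round(1),ray(c,k.max()+.5,r,12).round(1))
b=cv2.resize(im[60:280,285:420],None,fx=2.7,fy=2.7,interpolation=cv2.INTER_CUBIC);cv2.imwrite("pics/w25c.png",b[:,:,::-1])
```

```text
cup (((345.4563293457031, 313.7568359375), 43.461544036865234), ((345.4858703613281, 313.728271484375), (86.48308563232422, 86.61095428466797), 157.18310546875))
185 335 367 [394.4 296.9  12. ] [396.2 325.4  12. ]
200 335 366 [407.8 296.2  12. ] [409.6 324.2  12. ]
210 335 366 [416.9 295.7  12. ] [418.8 324.   12. ]
```

View pics/w25c.png

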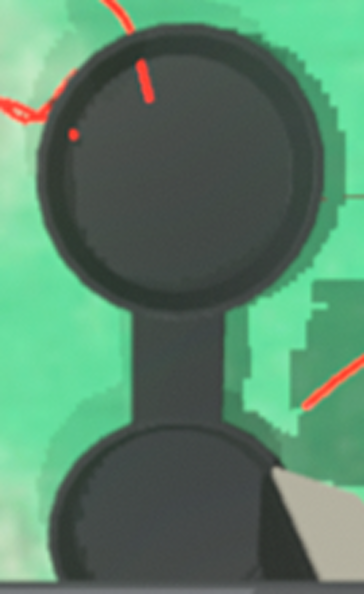

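```bash
python3 -m handwheel '{"translation":[[-0.005,0.05,0],[-0.005,0.06,-0.1],[0,0,-0.18],[0,0,-0.15],[0,0,-0.1],[0,0,-0.05],[0,0,0],[0,0,0]],"twist":[0,0,0,0,0,0,0,0]}'
```

```text
time: 55.45
tool_pos: [409.0, 308.0, 8.4]
tcp_rot: [-3.117, -0.026, 1.509]
contact_force: [0.2, -0.3, -0.4]
grip_width: 59.1
```

```bash
python3 -m handwheel '{"translation":[[-0.015,0.01,-0.02],[-0.01,0.01,-0.02],[0,0,-0.02],[0,0,-0.02],[0,0,-0.01],[0,0,0],[0,0,0],[0,0,0]],"twist":[0.008,0,0,0,0,0,0,0]}'
python3 - <<'E'
from h import *
s=capture("side");b=cv2.resize(s["img"][200:320,230:390],None,fx=4.5,fy=4.5,interpolation=cv2.INTER_CUBIC);cv2.imwrite("pics/s26.png",b[:,:,::-1])
E
```

```text
time: 56.45
tool_pos: [405.8, 311.7, -4.8]
tcp_rot: [-3.119, -0.028, 1.523]
contact_force: [0.5, 0.1, -0.0]
grip_width: 59.3
```

View pics/s26.png

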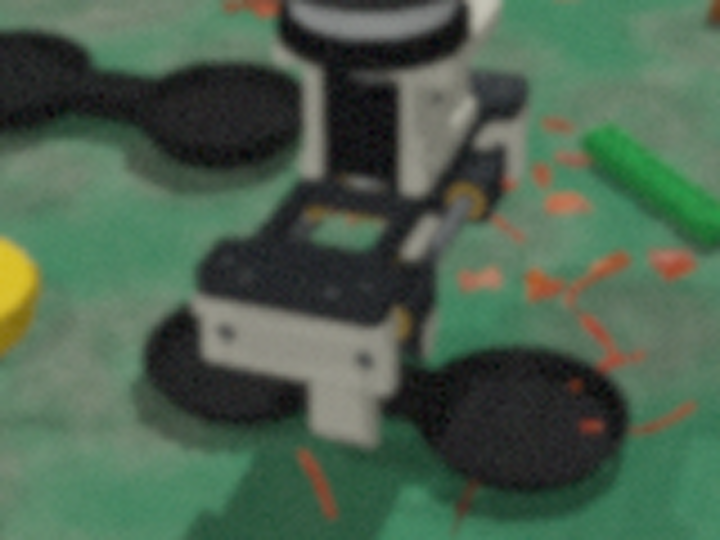

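```bash
python3 -m handwheel '{"translation":[[0,0,-0.005],[0,0,0],[0,0,0],[0,0,0],[0,0,0],[0,0,0],[0,0,0],[0,0,0]],"twist":[0,0,0,0,0,0,0,0]}' 255
```

```text
time: 57.5
tool_pos: [405.9, 311.8, -5.5]
tcp_rot: [-3.119, -0.028, 1.523]
contact_force: [0.7, 0.8, 0.1]
grip_width: 29.3
```

```bash
python3 -m handwheel '{"translation":[[0,0,0.05],[0,0,0.15],[0,0,0.2],[0.15,-0.14,0.1],[0.24,-0.23,0],[0.24,-0.23,0],[0.24,-0.23,0],[0.24,-0.23,0]],"twist":[0,0,0,0.035,0,0,0,0]}'
python3 - <<'E'
from h import *
o=get_obs();print(o["tool_pos"],np.degrees(o["tcp_rot"]),(np.array([604.2,125])-o["tool_pos"][:2])/150)
E
```

```text
time: 58.5
tool_pos: [573.4, 149.9, 75.0]
tcp_rot: [-3.119, -0.027, 1.586]
contact_force: [-0.2, 0.4, -2.2]
grip_width: 29.3
[573.39242086 149.88356671  74.97286668] [-178.69612502   -1.53322645   90.89937992] [ 0.20538386 -0.16589044]
```

```bash
python3 -m handwheel '{"translation":[[0.1,-0.08,0],[0.1,-0.08,0],[0,0,-0.1],[0,0,-0.05],[0,0,0],[0,0,0],[0,0,0],[0,0,0]],"twist":[0,0,0,0,0,0,0,0]}'
python3 - <<'E'
from h import *
o=get_obs();print(o["tool_pos"],np.degrees(o["tcp_rot"]))
for n in ("wrist","side","top"):
    c=capture(n);cv2.imwrite(f"pics/{n}27.png",c["img"][:,:,::-1])
E
```

```text
time: 59.5
tool_pos: [603.4, 123.8, 51.3]
tcp_rot: [-3.117, -0.027, 1.584]
contact_force: [-0.2, 0.7, -0.8]
grip_width: 29.4
[603.43867721 123.80859542  51.26182069] [-178.57283923   -1.52363433   90.75040535]
```

View pics/wrist27.png

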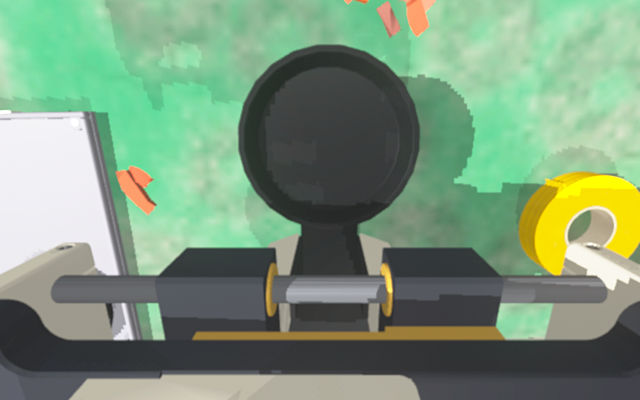

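View pics/side27.png

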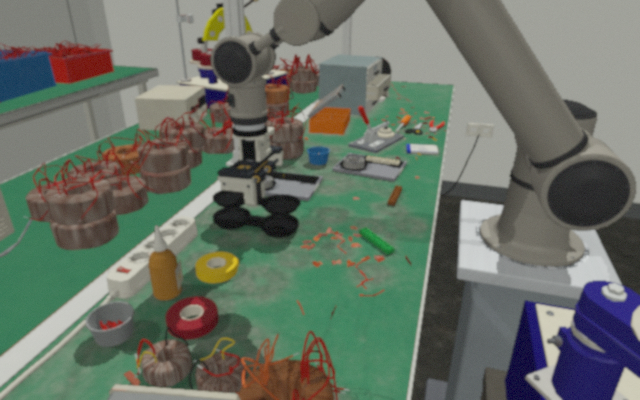

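View pics/top27.png

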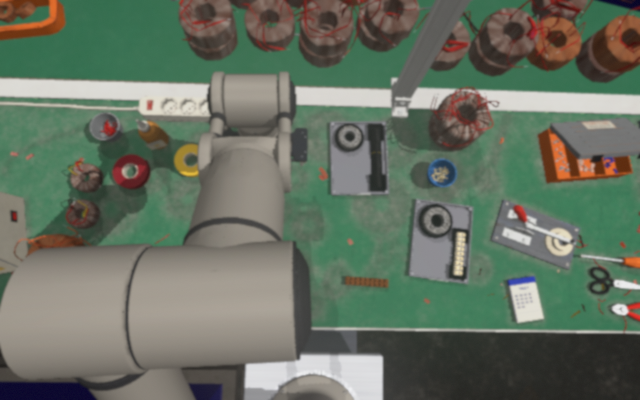

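Run:
```python
from h import *
from scipy.spatial.transform import Rotation as Ro
def T(p,e):
    M=np.eye(4);M[:3,:3]=Ro.from_euler("xyz",e).as_matrix();M[:3,3]=p;return M
c=capture("wrist");o=get_obs()
X=np.linalg.inv(T(o["tool_pos"],o["tcp_rot"]))@c["world_from_camera"]
np.save("X.npy",X);print(X.round(3))
def dk(im):
    h=cv2.cvtColor(im,cv2.COLOR_RGB2HSV);return (h[...,2]<85)&(h[...,1]<110)
im=c["img"]
zr=o["tool_pos"][2]+5.5+12
print("held cup",fitc(c,dk(im),(225,432,35,222),zr),o["tool_pos"])
c2=dict(c);c2["world_from_camera"]=T([443.94,92.46,109.71],np.radians([-179.032,-0.744,1.4347]))@X
im2=cv2.imread("pics/w19.png")[:,:,::-1];d=dk(im2)
print("w19 cupA",fitc(c2,d,(385,500,108,226),19),"\n cupB",fitc(c2,d,(525,640,115,230),19))
cv2.imwrite("pics/m19.png",d.astype(np.uint8)*255)
c3=dict(c);c3["world_from_camera"]=T([659.47,-78.61,113.33],[-3.126,-0.015,1.537])@X
im3=cv2.imread("pics/w18.png")[:,:,::-1];d3=dk(im3)
print("w18 A",fitc(c3,d3,(510,640,0,110),19),"\n B",fitc(c3,d3,(490,612,143,250),19))
cv2.imwrite("pics/m18.png",d3.astype(np.uint8)*255)
cv2.imwrite("pics/m27.png",dk(im).astype(np.uint8)*255)
```

```text
[[ 1.00000e+00 -0.00000e+00  1.00000e-03 -1.63400e+00]
 [ 0.00000e+00 -9.57000e-01 -2.89000e-01 -7.73150e+01]
 [ 1.00000e-03  2.89000e-01 -9.57000e-01 -1.64255e+02]
 [ 0.00000e+00  0.00000e+00  0.00000e+00  1.00000e+00]]
held cup (((542.9083862304688, 120.92306518554688), 43.7971076965332), ((542.9459228515625, 120.85529327392578), (87.15288543701172, 87.20948791503906), 33.22048568725586)) [603.44745857 123.59223464  51.07980902]
w19 cupA (((545.3698120117188, 121.91133117675781), 48.244659423828125), ((543.8134155273438, 123.64391326904297), (85.85881805419922, 93.17970275878906), 75.1341323852539)) 
 cupB (((656.4324340820312, 123.77035522460938), 50.060794830322266), ((658.5520629882812, 121.99870300292969), (85.3302001953125, 96.34789276123047), 76.89986419677734))
w18 A (((546.1821899414062, 120.63628387451172), 46.35214614868164), ((545.94091796875, 120.67634582519531), (89.59697723388672, 91.94672393798828), 10.307382583618164)) 
 B (((659.699462890625, 121.39971160888672), 49.83846664428711), ((661.2078247070312, 120.00283813476562), (91.70081329345703, 97.6274185180664), 120.22356414794922))
```

```bash
python3 -c "
import cv2,numpy as np
a=[cv2.imread(f'pics/m{n}.png') for n in (19,18,27)]
cv2.imwrite('pics/mm.png',cv2.resize(np.vstack([np.hstack(a[:2]),np.hstack([a[2],a[2]*0])]),(800,500)))"
```

```text
(no output)
```

View pics/mm.png

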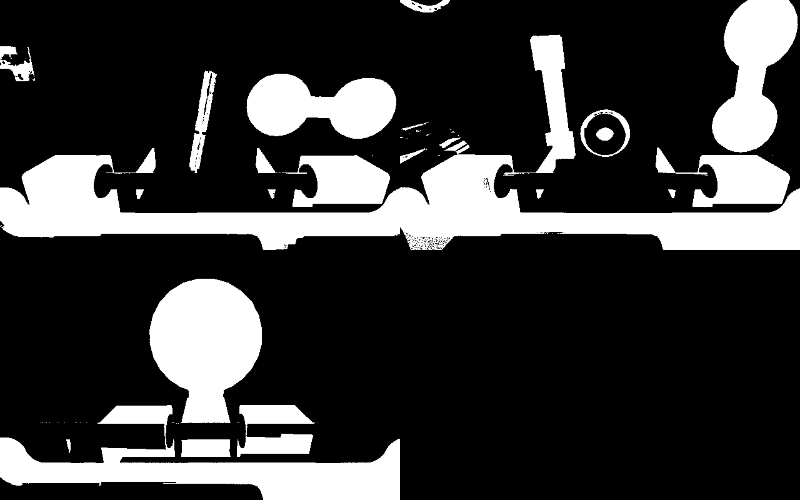

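```bash
cat > sil.py <<'E'
from h import *
from scipy.spatial.transform import Rotation as Ro
from scipy.optimize import minimize
def T(p,e):
    M=np.eye(4);M[:3,:3]=Ro.from_euler("xyz",e).as_matrix();M[:3,3]=p;return M
def dk(im):
    h=cv2.cvtColor(im,cv2.COLOR_RGB2HSV);return (h[...,2]<85)&(h[...,1]<110)
th=np.linspace(0,2*np.pi,72,endpoint=False)
def silh(c,x,y,yaw,z0,rims,box,S=4):
    x0,x1,y0,y1=box; m=np.zeros(((y1-y0)*S,(x1-x0)*S),np.uint8)
    cs,sn=np.cos(yaw),np.sin(yaw)
    def poly(P):
        P=np.array(P);W=np.c_[x+P[:,0]*cs-P[:,1]*sn,y+P[:,0]*sn+P[:,1]*cs,P[:,2]+z0]
        q=(px(c,W)+.5-[x0,y0])*S
        cv2.fillConvexPoly(m,cv2.convexHull(np.round(q*16).astype(np.int32)),255,cv2.LINE_8,4)
    for cx in (-60,60):
        P=[]
        for r,z in rims: P+= [(cx+r*np.cos(t),r*np.sin(t),z) for t in th]
        poly(P)
    zt=rims[-1][1]; poly([(a,b,z) for a in(-25,25) for b in (-15,15) for z in (5,zt)])
    return cv2.resize(m,None,fx=1/S,fy=1/S,interpolation=cv2.INTER_AREA)/255.
def fit(c,mask,box,p0,z0,rims,valid=None):
    x0,x1,y0,y1=box;M=mask[y0:y1,x0:x1].astype(float)
    V=1 if valid is None else valid[y0:y1,x0:x1]
    f=lambda p:(np.abs(silh(c,p[0],p[1],p[2]/50,z0,rims,box)-M)*V).sum()
    best=None
    for d in ((0,0),(3,3),(-3,-3)):
        p=np.array([p0[0]+d[0],p0[1]+d[1],p0[2]*50])
        r=minimize(f,p,method="Nelder-Mead",options=dict(initial_simplex=p+np.array([[0,0,0],[3,0,0],[0,3,0],[0,0,1.5]]),xatol=.05,fatol=.5))
        if best is None or r.fun<best.fun: best=r
    return best.x[:2].round(2),round(np.degrees(best.x[2]/50),2),round(best.fun,1)
STACK=[(37,0),(44.5,12),(44.5,19)]; ONE=[(37,0),(44.5,12)]
E
python3 - <<'E'
from sil import *
c=capture("wrist");X=np.load("X.npy");o=get_obs()
c2=dict(c);c2["world_from_camera"]=T([443.94,92.46,109.71],np.radians([-179.032,-0.744,1.4347]))@X
im=cv2.imread("pics/w19.png")[:,:,::-1]
print("w19",fit(c2,dk(im),(385,640,90,232),(604,124,0),0,STACK))
c3=dict(c);c3["world_from_camera"]=T([659.47,-78.61,113.33],[-3.126,-0.015,1.537])@X
im=cv2.imread("pics/w18.png")[:,:,::-1]
print("w18",fit(c3,dk(im),(480,640,0,232),(604,124,0),0,STACK))
t=capture("top");im=cv2.imread("pics/top0.png")[:,:,::-1];h=cv2.cvtColor(im,cv2.COLOR_RGB2GRAY)
print("top",fit(t,h<62,(235,300,112,210),(604,124,0),0,STACK))
z0=o["tool_pos"][2]+5.5
print("held",fit(c,dk(c["img"]),(225,432,30,232),(603,124,0),z0,ONE),o["tool_pos"],np.degrees(o["tcp_rot"][2]))
print("carrier top0",fit(t,h<62,(150,220,190,295),(404,312,-.05),0,ONE,valid=(h<85)|(h>0)))
E
```

```text
w19 (array([602.28, 121.63]), np.float64(-1.27), np.float64(1053.0))
w18 (array([605.49, 122.26]), np.float64(-0.3), np.float64(538.1))
top (array([605.4 , 125.18]), np.float64(-0.21), np.float64(250.7))
held (array([604.06, 121.79]), np.float64(1.02), np.float64(1005.8)) [603.46639682 123.51019744  51.04683937] 90.72509734198418
carrier top0 (array([404.31, 313.43]), np.float64(-3.25), np.float64(1358.2))
```

```bash
python3 -m handwheel '{"translation":[[0.01,0,-0.05],[0,0,-0.07],[0,0,-0.04],[0,0,0],[0,0,0],[0,0,0],[0,0,0],[0,0,0]],"twist":[-0.014,0,0,0,0,0,0,0]}'
python3 - <<'E'
from sil import *
o=get_obs();print(o["tool_pos"],np.degrees(o["tcp_rot"]))
s=capture("side");b=cv2.resize(s["img"][150:260,190:330],None,fx=5,fy=5,interpolation=cv2.INTER_CUBIC);cv2.imwrite("pics/s28.png",b[:,:,::-1])
c=capture("wrist");cv2.imwrite("pics/w28.png",c["img"][:,:,::-1])
z0=o["tool_pos"][2]+5.5
print("held",fit(c,dk(c["img"]),(225,432,30,232),(603,124,0),z0,ONE))
E
```

```text
time: 60.8
tool_pos: [605.0, 123.4, 25.1]
tcp_rot: [-3.116, -0.027, 1.56]
contact_force: [-0.2, 0.4, -0.6]
grip_width: 29.1
[604.994335   123.39024436  25.07847856] [-178.53325516   -1.52070138   89.36358917]
held (array([605.61, 120.79]), np.float64(-1.13), np.float64(1043.1))
```

View pics/s28.png

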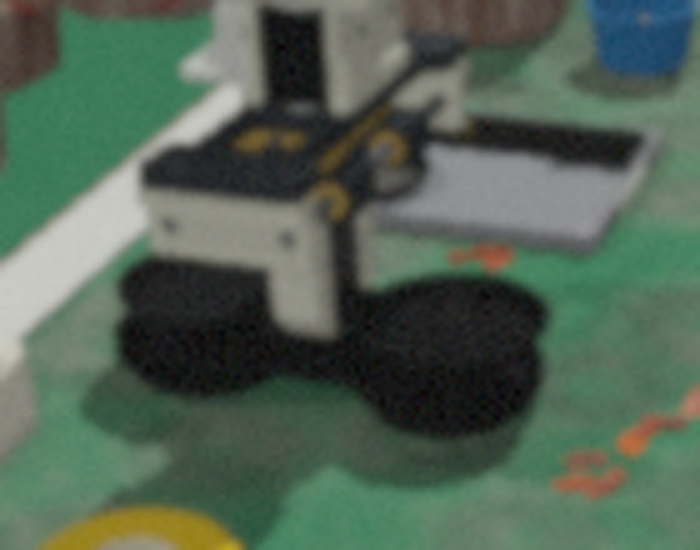

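View pics/w28.png

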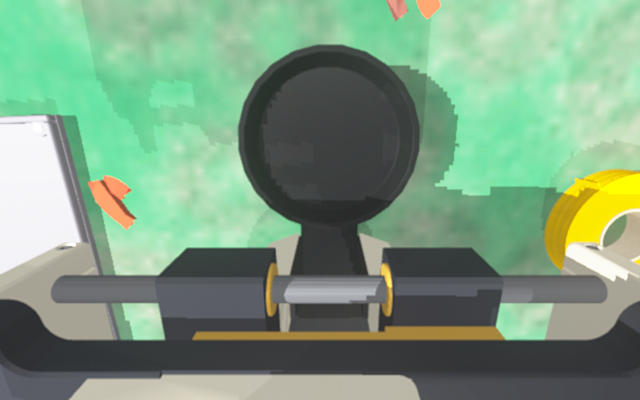

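Run:
```python
from sil import *
s=capture("side");o=get_obs()
im0=cv2.imread("pics/side0.png")[:,:,::-1]
g0=cv2.cvtColor(im0,cv2.COLOR_RGB2GRAY);g=cv2.cvtColor(s["img"],cv2.COLOR_RGB2GRAY)
m0=cv2.GaussianBlur(g0,(3,3),0)<50;m=cv2.GaussianBlur(g,(3,3),0)<50
box=(200,312,198,245)
r=fit(s,m0,box,(604,124,0),0,STACK);print("side0 stack",r)
p,yaw,_=r
# joint
x0,x1,y0,y1=box=(205,312,204,245)
M=m[y0:y1,x0:x1].astype(float); V=np.ones_like(M)
V[:226-y0,225-x0:268-x0]=0   # gripper zone
st=silh(s,p[0],p[1],np.radians(yaw),0,STACK,box)
z0=o["tool_pos"][2]+5.5
f=lambda q:(np.abs(np.maximum(st,silh(s,q[0],q[1],q[2]/50,z0,ONE,box))-M)*V).sum()
for d in ((0,0),(4,4),(-4,-4)):
    q=np.array([p[0]+d[0],p[1]+d[1],0]);rr=minimize(f,q,method="Nelder-Mead",options=dict(initial_simplex=q+np.array([[0,0,0],[4,0,0],[0,4,0],[0,0,1.5]])))
    print("held",rr.x[:2].round(1),np.degrees(rr.x[2]/50).round(1),rr.fun)
for dz in (-3,3):
    z0=o["tool_pos"][2]+5.5+dz; rr=minimize(f,q,method="Nelder-Mead");print(dz,rr.x[:2].round(1),rr.fun)
print(f([p[0],p[1],np.radians(yaw)*50]))
```

```text
side0 stack (array([606.25, 124.15]), np.float64(-1.41), np.float64(206.5))
held [602.3 123.4] -7.1 91.04313725490196
held [602.6 123.4] -6.6 91.10980392156863
held [602.5 123.7] -6.8 90.72549019607843
-3 [603.5 124.9] 106.92941176470589
3 [598.6 135.8] 116.91372549019609
156.90980392156862
```

```bash
python3 -m handwheel '{"translation":[[0.008,0.002,-0.03],[0,0,-0.02],[0,0,-0.015],[0,0,-0.01],[0,0,-0.01],[0,0,0],[0,0,0],[0,0,0]],"twist":[0,0,0,0,0,0,0,0]}'
python3 - <<'E'
from h import *
s=capture("side");b=cv2.resize(s["img"][150:260,190:330],None,fx=5,fy=5,interpolation=cv2.INTER_CUBIC);cv2.imwrite("pics/s29.png",b[:,:,::-1])
print(get_obs())
E
```

```text
time: 61.95
tool_pos: [606.2, 123.7, 11.9]
tcp_rot: [-3.116, -0.027, 1.56]
contact_force: [-1.1, -0.3, 0.2]
grip_width: 29.6
{'time': 62.0, 'joint_positions': array([ 0.06246095,  0.73792467,  1.4607498 ,  0.03444167,  0.96681839,
       -1.51749873]), 'dq': array([-1.55576907e-03, -3.34456489e-04, -3.23896986e-04, -4.72162318e-04,
        7.27144321e-05, -5.94925849e-04]), 'tau': array([-8.60261265e-03, -5.70224333e+01, -1.97758770e+01,  9.71013727e-02,
        1.57458015e-02,  1.26437491e-02]), 'tool_pos': array([606.21663487, 123.69799179,  11.84133218]), 'tcp_rot': array([-3.11596009, -0.02654323,  1.55971921]), 'contact_force': array([-1.35507004, -0.47311455, -0.30217843]), 'moment': array([ 0.08594383, -0.02986865, -0.00072842]), 'grip_width': 29.292755839882425}
```

View pics/s29.png

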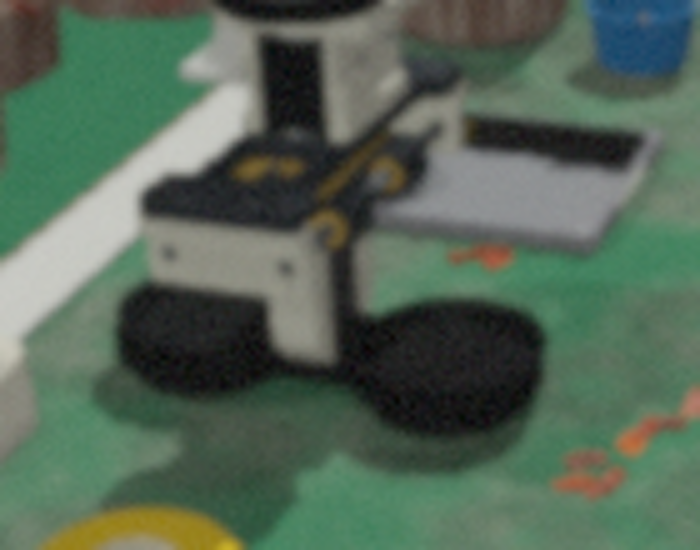

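```bash
python3 -m handwheel '{"translation":[[0,0,-0.008],[0,0,-0.008],[0,0,-0.008],[0,0,0],[0,0,0],[0,0,0],[0,0,0],[0,0,0]],"twist":[0,0,0,0,0,0,0,0]}'; python3 -c "
from h import *
for i in range(3): capture('top'); o=get_obs(); print(o['tool_pos'],o['contact_force'],o['moment'])"
```

```text
time: 63.0
tool_pos: [606.3, 123.8, 11.7]
tcp_rot: [-3.117, -0.027, 1.56]
contact_force: [-2.1, -0.2, 1.7]
grip_width: 29.3
[606.32085323 123.72880858  11.68803836] [-1.56966303 -0.13406389  2.06401993] [0.18955464 0.09399216 0.00110039]
[606.32721054 123.73285908  11.690275  ] [-1.48577518 -0.89940326  2.27605721] [0.05433669 0.08182884 0.02738572]
[606.29018557 123.73252742  11.65568052] [-1.72757643 -0.76699407  2.27399036] [0.09056859 0.10216871 0.0231333 ]
```

```bash
python3 -m handwheel '{"translation":[[-0.005,-0.002,-0.005],[-0.005,-0.002,-0.01],[-0.003,0,-0.01],[0,0,-0.01],[0,0,-0.01],[0,0,0],[0,0,0],[0,0,0]],"twist":[0,0,0,0,0,0,0,0]}'; python3 -c "
from h import *
for i in range(3): capture('top'); o=get_obs(); print(o['tool_pos'],o['contact_force'],o['moment'])"
```

```text
time: 64.15
tool_pos: [606.4, 123.7, 11.6]
tcp_rot: [-3.124, -0.028, 1.561]
contact_force: [-0.5, 0.0, 2.9]
grip_width: 29.4
[606.35312394 123.74627122  11.61333391] [-2.18940808 -0.3527947   2.05576823] [0.12451276 0.08506374 0.02943862]
[606.35994396 123.71085569  11.61161476] [-1.58001825  0.15805891  2.41105678] [0.17442179 0.10507587 0.02769451]
[606.34000675 123.72133959  11.61547477] [-2.27896724  0.1982974   2.5213725 ] [0.12102622 0.13070677 0.06287137]
```

```bash
python3 -m handwheel '{"translation":[[0,0,0.03],[-0.012,0,0],[0,0,0],[0,0,-0.02],[0,0,-0.02],[0,0,-0.03],[0,0,-0.02],[0,0,0]],"twist":[0,0,0,0,0,0,0,0]}'; python3 -c "
from h import *
for i in range(3): capture('side'); o=get_obs(); print(o['tool_pos'],o['contact_force'],o['moment'],np.degrees(o['tcp_rot']))"
```

```text
time: 65.3
tool_pos: [606.9, 124.6, 8.7]
tcp_rot: [-3.131, -0.029, 1.562]
contact_force: [3.4, -0.4, -10.7]
grip_width: 29.3
[606.88541191 124.62666569   8.59234409] [-1.42191842 -0.88204925  5.47746494] [0.06539397 0.33503967 0.04930489] [-179.38900461   -1.68776745   89.48051628]
[606.89087611 124.64810612   8.60793726] [-1.7407134   0.19672208  3.26558044] [0.06822413 0.21684115 0.05472895] [-179.37576011   -1.68893561   89.47630911]
[606.88112312 124.63144791   8.59934998] [-2.23010754 -0.36522101  3.99548972] [ 0.08313957  0.27252102 -0.0121522 ] [-179.36891407   -1.68859577   89.47430849]
```

```bash
python3 -m handwheel '{"translation":[[0,0,0],[0,0,0],[0,0,0],[0,0,0],[0,0,0],[0,0,0],[0,0,0],[0,0,0]],"twist":[0,0,0,0,0,0,0,0]}' 90; python3 -m handwheel '{"translation":[[0,0,0.05],[0,0,0.1],[0,0,0.2],[0,0,0.2],[-0.2,0.1,0.2],[-0.35,0.2,0.1],[-0.3,0.1,0],[0,0,0]],"twist":[0,0,0,0,0,0,0,0]}'
python3 - <<'E'
from sil import *
o=get_obs();print(o["tool_pos"])
s=capture("side");b=cv2.resize(s["img"][180:260,190:330],None,fx=5.5,fy=5.5,interpolation=cv2.INTER_CUBIC);cv2.imwrite("pics/s30.png",b[:,:,::-1]);cv2.imwrite("pics/s30f.png",s["img"][:,:,::-1])
c=capture("wrist");cv2.imwrite("pics/w30.png",c["img"][:,:,::-1])
E
```

```text
time: 66.45
tool_pos: [607.2, 124.7, 7.6]
tcp_rot: [-3.131, -0.03, 1.561]
contact_force: [-0.1, 0.6, 0.6]
grip_width: 59.3
time: 67.45
tool_pos: [477.8, 185.9, 146.9]
tcp_rot: [-3.14, -0.032, 1.56]
contact_force: [1.0, -0.0, 1.0]
grip_width: 59.6
[477.75846879 185.85377935 146.92341271]
```

View pics/s30.png

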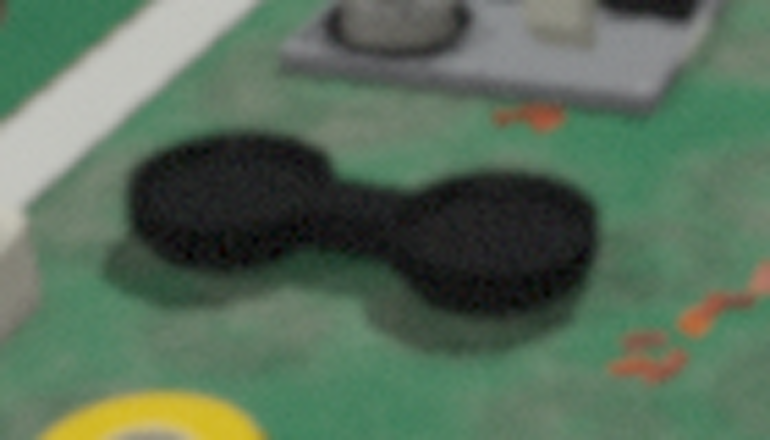

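View pics/w30.png

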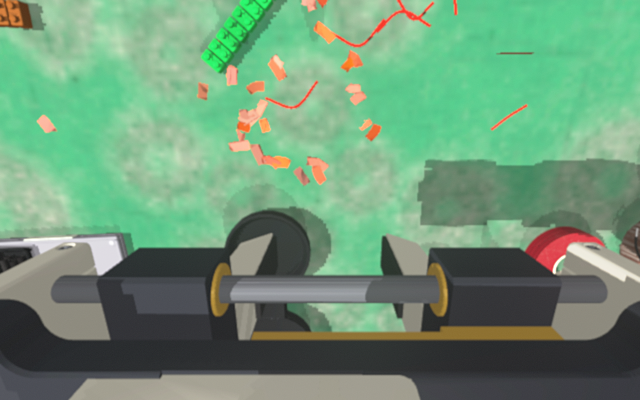

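```bash
python3 -m handwheel '{"translation":[[-0.1,0.3,0],[-0.1,0.35,0],[0,0.35,0],[0,0.35,0],[0,0.2,0],[0,0,0],[0,0,0],[0,0,0]],"twist":[0,0,0,0,0,0,0,0]}'
python3 - <<'E'
from sil import *
o=get_obs();print(o["tool_pos"])
s=capture("side");cv2.imwrite("pics/s31.png",s["img"][:,:,::-1])
t=capture("top");cv2.imwrite("pics/t31.png",t["img"][:,:,::-1])
b=cv2.resize(t["img"][100:300,220:490],None,fx=2.9,fy=2.9,interpolation=cv2.INTER_CUBIC);cv2.imwrite("pics/t31c.png",b[:,:,::-1])
g=cv2.GaussianBlur(cv2.cvtColor(s["img"],cv2.COLOR_RGB2GRAY),(3,3),0)<50
for zt in (23,26,29,32):
    print(zt,fit(s,g,(200,312,196,245),(606,124,0),0,[(37,0),(44.5,12),(44.5,zt)]))
g=cv2.cvtColor(t["img"],cv2.COLOR_RGB2GRAY)<62
print(fit(t,g,(235,300,112,210),(606,124,0),0,[(37,0),(44.5,12),(44.5,26)]))
E
```

```text
time: 68.55
tool_pos: [462.2, 421.1, 147.2]
tcp_rot: [3.133, -0.033, 1.547]
contact_force: [-0.9, 0.2, -0.4]
grip_width: 59.5
[462.19650224 421.12430232 147.16829975]
23 (array([599.93,  90.83]), np.float64(-33.3), np.float64(800.8))
26 (array([599.74,  91.12]), np.float64(-33.55), np.float64(820.4))
29 (array([600.4 ,  91.74]), np.float64(-32.72), np.float64(845.7))
32 (array([600.94,  92.62]), np.float64(-31.69), np.float64(873.5))
(array([604.69, 125.82]), np.float64(-0.43), np.float64(198.7))
```

View pics/s31.png

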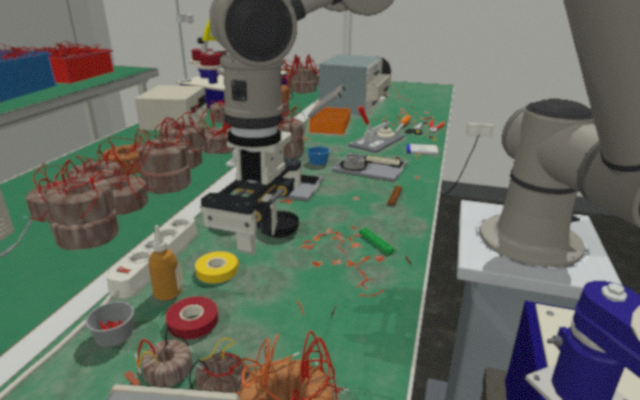

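View pics/t31c.png

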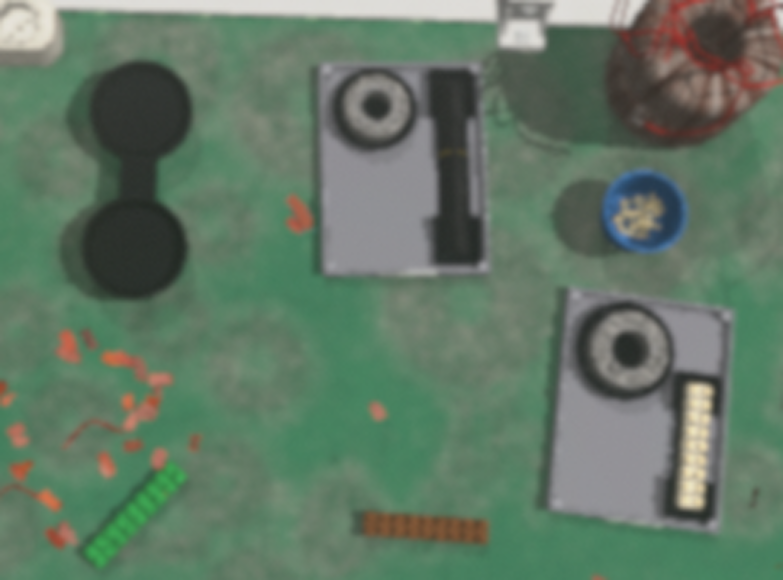

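Run:
```python
from sil import *
s=capture("side");im=cv2.imread("pics/s30f.png")[:,:,::-1]
g=cv2.GaussianBlur(cv2.cvtColor(im,cv2.COLOR_RGB2GRAY),(3,3),0)<50
for zt in (20,23,26,29,32):
    print(zt,fit(s,g,(205,305,203,245),(606,124,0),0,[(37,0),(44.5,12),(44.5,zt)]))
b=cv2.resize(s["img"][145:205,270:420],None,fx=5,fy=5,interpolation=cv2.INTER_CUBIC);cv2.imwrite("pics/s32.png",b[:,:,::-1])
```

```text
20 (array([607.66, 121.39]), np.float64(-1.3), np.float64(101.2))
23 (array([606.32, 123.91]), np.float64(-0.98), np.float64(87.1))
26 (array([605.35, 125.82]), np.float64(-1.85), np.float64(165.9))
29 (array([605.78, 127.22]), np.float64(-4.43), np.float64(259.7))
32 (array([605.72, 127.59]), np.float64(-5.35), np.float64(337.0))
```

View pics/s32.png

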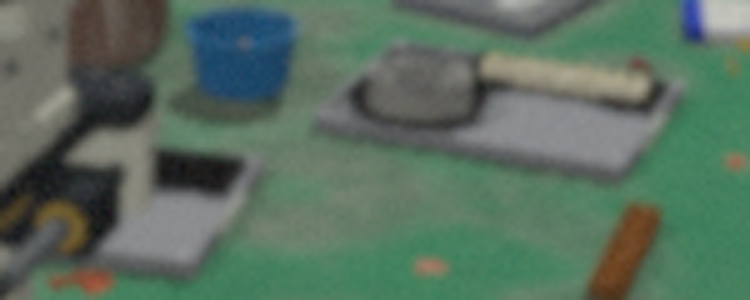

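```bash
python3 -c "
from plant import *
o=get_obs();print(o['time'],o['contact_force'],o['grip_width']);print(close_job())"
```

```text
68.7 [ 0.85393628  0.45201236 -0.28896713] 59.502053883739585
the job is handed in; nothing more can be done
None
```

Both kits are made up and the job was handed in at 68.7 s, with the gripper open and clear of everything. The larger core and the cream terminal strip are in the wide-seat, short-cradle tray. The smaller core and the black sleeves are in the other tray. After both cores were out, I nested the emptied carrier onto the other two.

**Last checks**
- **Parts:** the last top view shows all four parts lying centred in their seats and cradles. The cup of ferrules is where it was, and the tape roll had not moved in the last side view.
- **Carrier:** it stopped at the nested height (tool z 8.6 mm, 8.5 mm expected). The stack still fits its starting position to about 1 mm in the top view.

**What failed or disagreed**
- **Fingertips:** they sat about 30 mm higher than the tool data says, so my first two tries at the strip closed on nothing. I corrected this from the pictures and used the corrected height for every later grasp.
- **Stacking:** the carrier first caught about 3 mm high on the cup wall. I lifted it a little and lowered it again, and it then seated.
- **Cameras:** they disagreed by about 3 mm on the stack position. The side-view height fit was best near 23 mm, against the 26 mm expected; I put that down to the picture's blur.
- **Sleeves:** they gripped at 16 mm rather than the 20 mm stated, but held firmly.

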